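Start the cheese press

ROBOT

A 7-joint arm with a two-finger parallel gripper is mounted at the origin on a cart in front of the work surface, level with it; the furniture and walls round the work are solid. World frame = base frame: x ahead of the robot, y to its left, z up, the work surface at z = 0. Lengths are in mm, angles in rad, forces in N, time in s.
With the tool pointing down it reaches from about 350 to 900 mm from the base axis. Payload 8.1 kg.
Tool frame: the origin (TCP) lies at the very end of the fingers, on their centre line; the grasp point (between the pads) lies manip.grip_depth behind it (manip.grip_depth is the distance from the TCP to the grasp point, in mm); z points along the fingers, y is the direction in which the jaws open and shut (so a half turn about z gives the same grasp; the last joint's range is limited). The gripper opens to 85 mm and grips with 20 to 120 N. Pads are 22 mm wide; open, the fingers measure 114 mm over their backs; the gripper's body (76 mm by 85 mm) begins 54 mm behind the grasp point. The pads swing forward as they close: fully open they stand 13 mm farther back than shut.
Start: joints at [1.177, 0.434, 0.025, 1.573, -0.012, 1.134, -0.075], TCP at [179.175, -598.78, 231.323] pointing down, gripper open.
Joint ranges: [-2.62, 2.62], [-0.44, 2.09], [-1.27, 1.32], [0.08, 2.57], [-1.32, 4.46], [0.12, 2], [-2.74, 2.74]. Speed limits (rad/s): [2.22, 2.22, 3.01, 3.01, 3.14, 3.14, 3.14].

INTERFACE

Orientations are given as a unit quaternion [x, y, z, w].
In Python, from rig import manip gives the robot as it stands.
- The arm moves only by the shell command python3 -m pendant 'ROWS'. ROWS is JSON, a list of rows, each a list of 7 numbers: the shift along the tool's x, y, z in m, then the turn, a rotation vector about the tool's x, y, z in degrees, then the closure, from 0 (fully open) to 1 (shut). A call has 1 to 20 rows; each row shifts and turns the commanded pose from where the row before left it, along the tool's axes as they then stand; what a row does not reach is not made up. A row lasts 1/10 s, in which the tool goes at most 50 mm and 8.59 degrees, less where a joint would pass 70% of its speed; a pose out of reach is approached as far as the arm can. A call with a gripper value outside its range is refused whole. The fingers move at their own pace and stop on an object; the grip force is fixed at half the most. Time passes only in rows, so rows that do not move let the fingers close. It gives the time, the measured TCP pose, the force and the opening at its end, in the units of the state.
- manip.observe(): the state, without advancing time (a new reading comes with each control period).
- manip.snapshot(name): name is "scene" or "top" or "wrist"; returns a dict with "image" (480x640x3 uint8, red, green, blue), "K" (3x3 intrinsics, pixels), "distortion" ([k1, k2, p1, p2, k3] as OpenCV has them; the pictures are not rectified), "xyz" and "attitude" of the camera in the world; the wrist camera has in their place "T_tool_cam" (4x4, takes a point from camera to tool coordinates, whose origin is the TCP and whose axes are the flange's). Camera axes: x right, y down, z forward; pixel columns grow to the right and rows downward; lengths in mm; the calibration is good to about 2 mm. A picture is of the moment at which its call begins: read the wrist's pose just before it. There is no depth.
- manip.finish_job(): hands the job in, once; it reports no verdict.
The state is a dict: "time": time; "joints": joint angles; "joint_vel": joint speeds; "effort": joint torques, N m; "tcp_pos": TCP position; "ee_rot": TCP orientation; "force": force on the tool from outside, world axes, zero at the start; "wrist_torque": the same for the moment, N m; "finger_gap": opening from 0.0 (shut) to 1.0 (fully open).
Only numpy, scipy, OpenCV 4.12 (cv2) and the standard library are available. Lean on these libraries where they do the work, as an engineer would, in place of code of your own. Each camera call takes 0.05 s, during which the arm holds its last target.

TASK

Set the packed steel mould lengthways inside the low rails of the cheese press and swing the press's arm back over it as far as its stop. Then turn the wing knob clockwise until the foot just touches the follower on the mould, give it a quarter turn more and no further, and let go. Leave the jars and dishes round it standing where they are.

Things in the scene. Friction and masses are not known exactly. Their poses are not given: they have to be found in the camera images.
- mould: Loose open steel box with rows of drain holes, 110 x 62 x 54 mm (x, y, z), 0.4 to 0.7 kg with its filling, standing on the worktop. Origin: centre of its underside; x along its length, z up. A pale wooden slab, the follower, fills its mouth and stands 4 to 8 mm proud of the rim. Grasp it across the 62 mm. A pepper mill stands past one end and a spice jar past the other, 15 mm or more from it; the long sides are free for 35 mm or more.
- follower_top (a point): Centre of the follower's flat top face, 58 to 62 mm above the mould's underside (differs from start to start). The mould is packed firm: the follower does not yield.
- press: Cheese press, fixed to the worktop: wooden board 215 x 104 mm, 16 mm high, with a steel drip plate, a column 28 mm thick at the back and a swinging arm on it. Origin: under the centre of the bed; x runs from the bed to the column, whose axis is at x = 100 mm; z up. Four low rails, 5 mm high, enclose 120 mm (x) by 71 mm (y) on the drip plate. 
- press_bed (a point): Centre of the drip plate's top between the rails, 18 mm above the worktop; here the centre of the mould's underside belongs.
- press_arm (a joint): Hinge of the arm on the column's vertical axis, rad. 0: home, against the stop, the arm points along the press's -x and the screw is over the centre of the bed. It grows as the arm swings aside, clockwise seen from above (towards the press's +y); it starts at 1.35 to 1.65, ends at 1.95, has light friction (0.15 N m) and stays where it is left. The arm lies 114 to 137 mm above the worktop.
- swing_grip (a point): Centre of the upright turned wooden grip on the arm's free end, 25 mm thick at and just above this point, which is 160 mm above the worktop; the grip narrows to a 15 mm neck on the arm at 137 mm and ends at 174 mm. It is 180 mm from the column's axis and 80 mm from the knob's.
- knob_grip (a point): Centre of the knob's wing, on the screw's axis, 100 mm from the column's axis. The wing is a wooden bar 66 mm long (this point's x axis), 13 mm thick and 24 mm high, this point 2 mm above its mid-height. It is 177 mm above the worktop with the knob at 0 and sinks with the screw, 24 mm a turn; below the wing there is only a hub 28 mm wide and, farther down, the arm.
- press_knob (a joint): Turn of the knob, rad, growing clockwise seen from above; a full turn lowers screw, knob and foot by 24 mm. Starts at 0.5 to 1.3, ends at 6.0, friction 0.08 N m; it stays where it is left.
- foot_under (a point): Centre of the flat underside of the foot, a steel disc 52 mm across at the screw's lower end; 88 mm above the worktop with the knob at 0 and the spring slack. It clears the follower by 3 mm or more when the arm swings in.
- press_foot (a joint): How far the foot is pushed up into the screw against its spring, m: 0 while it touches nothing; once it touches the follower it grows by 6 mm for a quarter turn of the knob (stiffness 1000 N/m). Ends at 0.014.
- mill: Bystander: wooden pepper mill, 58 mm thick, 150 mm tall, standing 103 to 113 mm from the mould's centre along the mould's +x. Origin: centre of its underside.
- spice_jar: Bystander: spice jar with dark cap, 41 mm thick, 105 mm tall, standing 93 to 105 mm from the mould's centre along the mould's -x. Origin: centre of its underside.
- garlic: Bystander: garlic bulb, 50 mm wide, 48 mm tall, beside the press, right or left of its board. Origin: centre of its underside.
- ramekin: Bystander: small pale stoneware dish, 61 mm wide, 37 mm tall, beside the press, on the other side from the garlic. Origin: centre of its underside.
- timer: Bystander: kitchen timer, 66 mm wide, 48 mm tall, standing farther back, between mould and press. Origin: centre of its underside.
- salt: Bystander: turned wooden salt cellar, 66 mm wide, 68 mm tall, at the left. Wall cabinets hang at the back, undersides 0.51 m above the worktop, door fronts about 0.59 m ahead of the robot and their knobs a little nearer. Origin: centre of its underside.

How it is judged:
By the outcome, as a careful person would: the job done as asked, in the order asked, and still so for the second after the job is handed in, with the robot touching nothing.
It also fails if it takes over 72 s, if anything falls off the work surface, if the arm or the gripper's body presses on something with over 40 N, if the wrist force passes 120 N, or if a joint passes its speed limit or range.

## Working session

There is one attempt and no reset: what is moved stays moved. The work goes in short steps, Python scripts to look and compute and a shell command to move; the robot and the scene stay as the last step left them, time stands still between calls to the robot, and variables do not carry over. Pictures are saved under pics/ and viewed, and the job is handed in when it is done.

```bash
ls; mkdir -p pics; python3 - <<'E'
from rig import manip
import cv2
print(manip.observe(), manip.grip_depth)
for n in ["scene","top","wrist"]:
    s=manip.snapshot(n); cv2.imwrite(f"pics/{n}0.png",s["image"][:,:,::-1])
    print(n,{k:v for k,v in s.items() if k!="image"})
E
```

```text
pics
{'time': 0.0, 'joints': array([ 1.17741012,  0.43520753,  0.02494763,  1.57411109, -0.0116299 ,
        1.13399643, -0.07507233]), 'joint_vel': array([-2.32787374e-04, -7.44829155e-04,  7.08312743e-04,  1.24457572e-03,
       -1.34635347e-05, -1.78895126e-03, -1.23290708e-03]), 'effort': array([-4.64824334e-04, -6.70456052e+01,  1.02526143e+00, -3.16207051e+01,
        1.54721900e-02,  1.24251290e-02,  1.51693979e-05]), 'tcp_pos': array([ 179.01222462, -598.27901857,  230.52985326]), 'ee_rot': array([ 9.89451036e-01,  1.44865542e-01, -1.66053015e-04, -7.71101257e-04]), 'force': array([ 0.02024271, -0.13752951,  0.25747941]), 'wrist_torque': array([ 0.04879861,  0.07083816, -0.0443306 ]), 'finger_gap': 0.9951770679926336} 18.700000000000003
scene {'K': array([[456.82291185,   0.        , 317.94847776],
       [  0.        , 456.82291185, 241.20572257],
       [  0.        ,   0.        ,   1.        ]]), 'distortion': array([-0.07923589,  0.        ,  0.        ,  0.        ,  0.        ]), 'xyz': array([ 55.09965038, 854.91474654, 853.61428433]), 'attitude': array([-0.23495871, 
[... 338 characters left out ...]
1174.10212474]), 'attitude': array([-0.70036651,  0.71302428, -0.01924743,  0.02669555])}
wrist {'K': array([[412.5812883 ,   0.        , 317.91325501],
       [  0.        , 412.5812883 , 242.47257951],
       [  0.        ,   0.        ,   1.        ]]), 'distortion': array([-0.00636909,  0.        ,  0.        ,  0.        ,  0.        ]), 'T_tool_cam': array([[-4.31253485e-04, -9.54814724e-01, -2.97201375e-01,
         7.74282464e+01],
       [ 9.99999867e-01, -4.95556574e-04,  1.41019821e-04,
        -3.74988287e-01],
       [-2.81927897e-04, -2.97201275e-01,  9.54814811e-01,
        -1.41995854e+02],
       [ 0.00000000e+00,  0.00000000e+00,  0.00000000e+00,
         1.00000000e+00]])}
```

View pics/scene0.png

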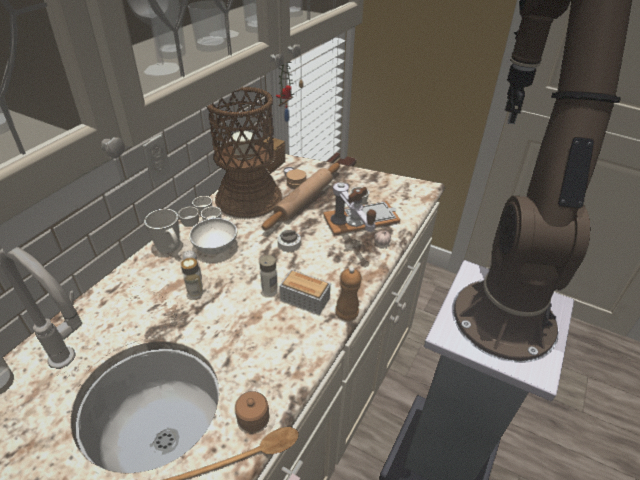

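View pics/top0.png

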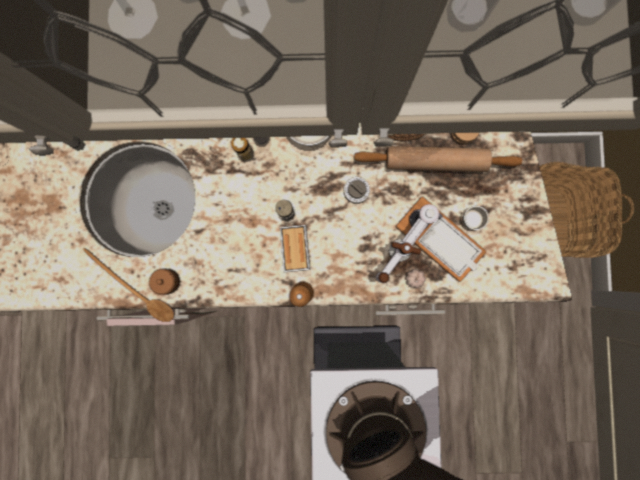

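View pics/wrist0.png

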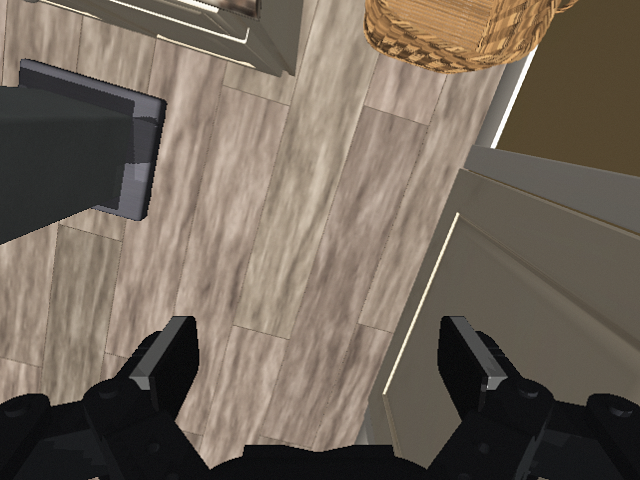

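The top view shows the mould at about (295,247), with the mill at (302,293) and the spice jar at (285,210). The press board is near (440,245), its column at (428,213), and the swing grip at (383,277). I'll zoom in and measure these.

```bash
cat > h.py <<'E'
import numpy as np, cv2
from scipy.spatial.transform import Rotation as R
from rig import manip
def cam(name):
    o=manip.observe(); s=manip.snapshot(name)
    if name=="wrist":
        T=np.array(s["T_tool_cam"]); Rt=R.from_quat(o["ee_rot"]).as_matrix()
        s["R"]=Rt@T[:3,:3]; s["c"]=Rt@T[:3,3]+o["tcp_pos"]
    else:
        s["R"]=R.from_quat(s["attitude"]).as_matrix(); s["c"]=np.array(s["xyz"])
    return s
def ray(s,px):
    p=cv2.undistortPoints(np.array(px,float).reshape(-1,1,2),s["K"],s["distortion"]).reshape(-1,2)
    d=np.c_[p,np.ones(len(p))]@s["R"].T
    return d/np.linalg.norm(d,axis=1)[:,None]
def plane(s,px,z):
    d=ray(s,px); return s["c"]+d*((z-s["c"][2])/d[:,2])[:,None]
def proj(s,P):
    P=np.array(P,float).reshape(-1,3); q=(P-s["c"])@s["R"]
    return cv2.projectPoints(q,np.zeros(3),np.zeros(3),s["K"],s["distortion"])[0].reshape(-1,2)
def tri(s1,p1,s2,p2):
    a=ray(s1,p1)[0]; b=ray(s2,p2)[0]
    M=np.c_[a,-b]; t=np.linalg.lstsq(M,s2["c"]-s1["c"],rcond=None)[0]
    A=s1["c"]+a*t[0];B=s2["c"]+b*t[1]; return (A+B)/2,np.linalg.norm(A-B)
def save(s,name,x=None):
    im=s["image"][:,:,::-1]
    if x: 
        u0,v0,u1,v1,k=x; im=cv2.resize(im[v0:v1,u0:u1],None,fx=k,fy=k,interpolation=cv2.INTER_CUBIC)
    cv2.imwrite("pics/"+name,im)
E
python3 - <<'E'
from h import *
s=cam("top"); save(s,"t1.png",(265,165,505,315,3)); 
s=cam("scene"); save(s,"s1.png",(230,160,430,330,4)) 
s=cam("top")
print(plane(s,[[295,247]],60),plane(s,[[383,277]],174),plane(s,[[440,245]],18),plane(s,[[428,213]],150))
E
```

```text
[[458.04752179 189.67612195  60.        ]] [[383.24185666  -8.16990183 174.        ]] [[ 458.84366573 -170.62206341   18.        ]] [[ 523.4493887  -114.75505941  150.        ]]
```

View pics/t1.png

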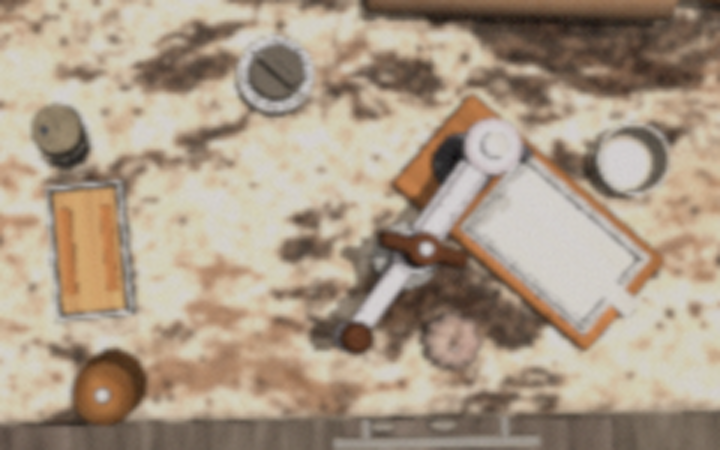

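View pics/s1.png

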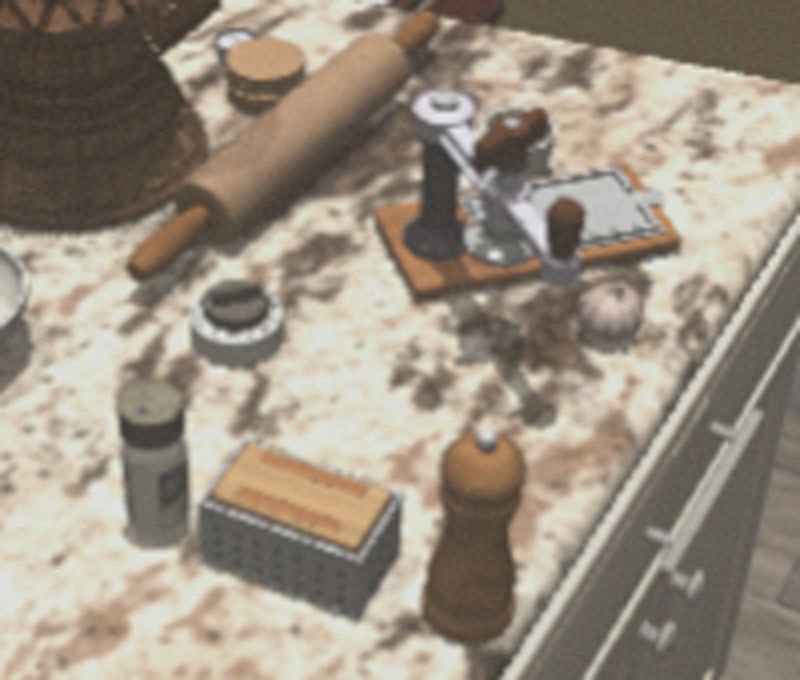

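```bash
python3 - <<'E'
from h import *
s=cam("top")
f=lambda L,z: plane(s,np.array(L,float)/3+[265,165],z)
m=f([[48,186],[122,181],[134,313],[60,318]],54); print("mould",m.mean(0)); 
print([np.linalg.norm(m[i]-m[i-1]).round(1) for i in range(4)])
d=(m[2]+m[3]-m[0]-m[1]); print("ang mould +x(toward mill)",np.degrees(np.arctan2(d[1],d[0])))
b=f([[475,95],[395,188],[583,348],[662,262]],16); print("board",b.round(1),b.mean(0))
print([np.linalg.norm(b[i]-b[i-1]).round(1) for i in range(4)])
d=(b[0]+b[1]-b[2]-b[3]); print("ang press +x",np.degrees(np.arctan2(d[1],d[0])))
print("col",f([[493,147]],140),"knob",f([[425,249]],185),"grip",f([[357,337]],174))
print("mill",f([[102,395]],150),"jar",f([[57,125]],105),"timer",f([[275,70]],48),"garlic",f([[452,337]],48),"ram",f([[625,164]],37))
E
```

```text
mould [455.69872517 189.37244986  54.        ]
[np.float64(107.7), np.float64(60.4), np.float64(107.7), np.float64(60.0)]
ang mould +x(toward mill) -175.57829145044306
board [[ 582.  -133.2   16. ]
 [ 504.6  -63.8   16. ]
 [ 368.1 -216.2   16. ]
 [ 438.5 -284.6   16. ]] [ 473.31474442 -174.44250111   16.        ]
[np.float64(208.6), np.float64(104.0), np.float64(204.6), np.float64(98.1)]
ang press +x 47.331410160195745
col [[ 522.38508076 -119.83285719  140.        ]] knob [[444.45344668 -59.1642839  185.        ]] grip [[382.48639441 -10.3080162  174.        ]]
mill [[342.8722402  175.54805245 150.        ]] jar [[550.35523326 210.76567395 105.        ]] timer [[600.71210841  36.62152241  48.        ]] garlic [[ 379.58677804 -101.81297015   48.        ]] ram [[ 518.96837299 -250.35959178   37.        ]]
```

```bash
python3 -m pendant '[[0.034,-0.026,-0.003,0,0,0,0],[0.034,-0.026,-0.003,0,0,0,0],[0.034,-0.026,-0.003,0,0,0,0],[0.034,-0.026,-0.003,0,0,0,0],[0.034,-0.026,-0.003,0,0,0,0],[0.034,-0.026,-0.003,0,0,0,0],[0.034,-0.026,-0.003,0,0,0,0],[0.034,-0.026,-0.003,0,0,0,0],[0.034,-0.026,-0.003,0,0,0,0],[0.034,-0.026,-0.003,0,0,0,0]]'; python3 - <<'E'
from h import *
o=manip.observe(); print(o["joints"],o["tcp_pos"],np.degrees(R.from_quat(o["ee_rot"]).as_euler("ZYX")))
E
```

```text
time: 1.35
tcp_pos: [431.1, -250.7, 261.7]
ee_rot: [0.989, 0.145, 0.0, 0.0]
force: [-0.1, -0.4, 0.2]
finger_gap: 0.999
[ 0.57581888  0.21495815 -0.18807086  1.8168091   0.0447371   1.1133065
 -0.90797161] [ 431.14609672 -250.74603601  261.69321761] [ 1.66497815e+01 -1.75887900e-02  1.79967784e+02]
```

```bash
python3 -m pendant '[[0.015,-0.0414,0.004,0,0,0,0],[0.015,-0.0414,0.004,0,0,0,0],[0.015,-0.0414,0.004,0,0,0,0],[0.015,-0.0414,0.004,0,0,0,0],[0.015,-0.0414,0.004,0,0,0,0],[0.015,-0.0414,0.004,0,0,0,0],[0.015,-0.0414,0.004,0,0,0,0],[0.015,-0.0414,0.004,0,0,0,0],[0.015,-0.0414,0.004,0,0,0,0],[0.015,-0.0414,0.004,0,0,0,0],[0,0,0,0,0,6.1,0],[0,0,0,0,0,6.1,0],[0,0,0,0,0,0,0]]'; python3 - <<'E'
from h import *
s=cam("wrist"); save(s,"w1.png")
o=manip.observe(); print(o["joints"],o["tcp_pos"],np.degrees(R.from_quat(o["ee_rot"]).as_euler("ZYX")))
E
```

```text
time: 2.65
tcp_pos: [455.3, 187.7, 221.2]
ee_rot: [0.999, 0.038, -0.0, 0.0]
force: [-0.7, -0.5, 0.7]
finger_gap: 1.002
[-0.13179885  0.26952034 -0.45025416  1.87286302  0.1358999   1.02914257
 -2.12889656] [455.39280235 187.43679923 221.28896454] [ 4.58949590e+00 -1.80945739e-03  1.79987255e+02]
```

View pics/w1.png

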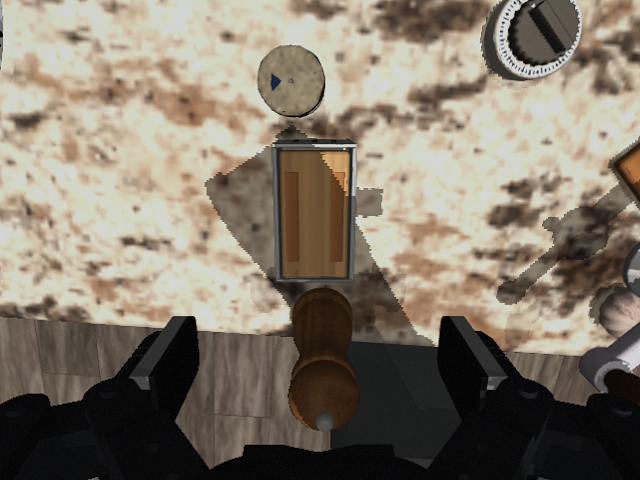

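```bash
python3 - <<'E'
from h import *
s=cam("wrist"); save(s,"w2.png",(250,120,380,300,3.3))
m=plane(s,[[275,144],[355.5,141.5],[353.5,281],[277,281]],54); print(m.round(1),m.mean(0))
print([np.linalg.norm(m[i]-m[i-1]).round(1) for i in range(4)])
d=(m[0]+m[1]-m[2]-m[3]);print(np.degrees(np.arctan2(d[1],d[0])))
d=(m[0]+m[3]-m[2]-m[1]);print(np.degrees(np.arctan2(d[1],d[0])))
o=manip.observe(); print(o['tcp_pos'])
E
```

```text
[[509.1 223.8  54. ]
 [515.6 165.3  54. ]
 [406.2 155.2  54. ]
 [401.3 216.9  54. ]] [458.07070521 190.32156849  54.        ]
[np.float64(108.0), np.float64(58.8), np.float64(109.8), np.float64(61.9)]
4.468600569357752
95.40518509246175
[455.46971522 187.25738925 221.36769889]
```

View pics/w2.png

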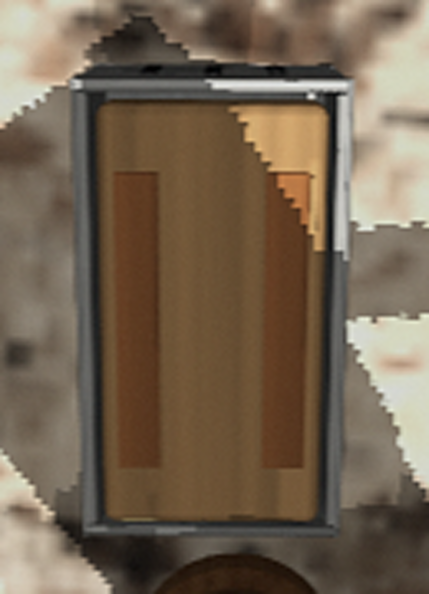

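```bash
python3 -m pendant '[[0.002,-0.0025,0.03,0,0,0,0],[0,0,0.04,0,0,0,0],[0,0,0.04,0,0,0,0],[0,0,0.04,0,0,0,0],[0,0,0.03,0,0,0,0],[0,0,0.016,0,0,0,0],[0,0,0.01,0,0,0,0],[0,0,0,0,0,0,0]]'; python3 - <<'E'
from h import *
s=cam("wrist"); save(s,"w3.png")
o=manip.observe(); print(o["force"],o["tcp_pos"])
E
```

```text
time: 3.55
tcp_pos: [456.8, 189.6, 14.5]
ee_rot: [0.999, 0.039, -0.001, 0.0]
force: [-0.1, -0.5, 0.7]
finger_gap: 1.0
[-0.06186904  0.75941662  0.99238293] [457.36847638 189.89276372  15.41190549]
```

View pics/w3.png

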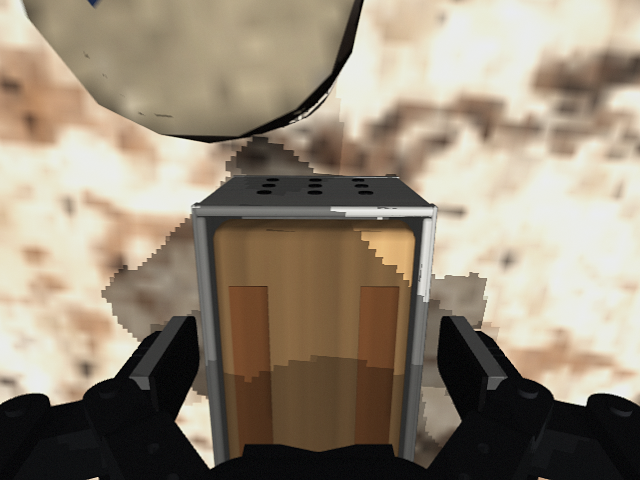

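The fingers straddle the mould, with pads at u≈195 and 440 and the mould edges at 200 and 430. Closing now.

```bash
python3 -m pendant '[[0,0,0,0,0,0,0.3],[0,0,0,0,0,0,0.6],[0,0,0,0,0,0,0.6],[0,0,0,0,0,0,0.6],[0,0,0,0,0,0,0.6],[0,0,0,0,0,0,0.6]]'; python3 - <<'E'
from h import *
s=cam("wrist"); save(s,"w4.png")
o=manip.observe(); print(o["force"],o["tcp_pos"],o["finger_gap"])
E
```

```text
time: 4.2
tcp_pos: [458.1, 190.5, 16.7]
ee_rot: [0.999, 0.039, 0.001, -0.0]
force: [-1.9, -0.5, 6.9]
finger_gap: 0.718
[-1.57478728 -0.09244948  6.28711043] [458.04788034 190.51660502  16.66542778] 0.7173349725495407
```

View pics/w4.png

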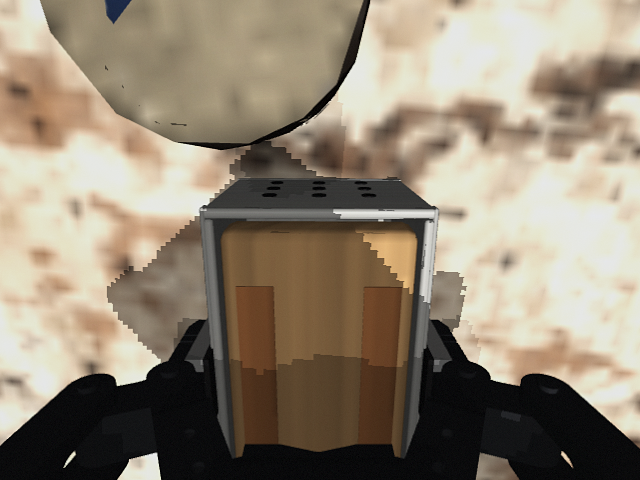

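```bash
python3 -m pendant '[[0,0,-0.02,0,0,0,0.6],[0,0,-0.04,0,0,0,0.6],[0,0,-0.04,0,0,0,0.6],[0,0,-0.04,0,0,0,0.6],[0,0,-0.04,0,0,0,0.6],[0,0,-0.03,0,0,0,0.6],[0,0,-0.01,0,0,0,0.6],[0,0.01,0,0,0,0,0.6],[-0.001,0.03,0,0,0,0,0.6],[-0.004,0.04,0,0,0,0,0.6],[-0.004,0.04,0,0,0,0,0.6],[-0.004,0.04,0,0,0,0,0.6],[-0.002,0.02,0,0,0,0,0.6],[0,0,0,0,0,0,0.6]]'; python3 - <<'E'
from h import *
s=cam("wrist"); save(s,"w5.png")
s=cam("top"); save(s,"t5.png",(265,165,505,315,3))
o=manip.observe(); print(o["force"],o["tcp_pos"],o["finger_gap"])
E
```

```text
time: 5.65
tcp_pos: [454.3, 4.4, 232.7]
ee_rot: [0.999, 0.036, -0.002, 0.001]
force: [-0.1, 0.5, -6.6]
finger_gap: 0.719
[ 1.7197734   0.93411684 -6.59933361] [454.8963792    8.3429746  233.40683889] 0.7131504114521802
```

View pics/w5.png

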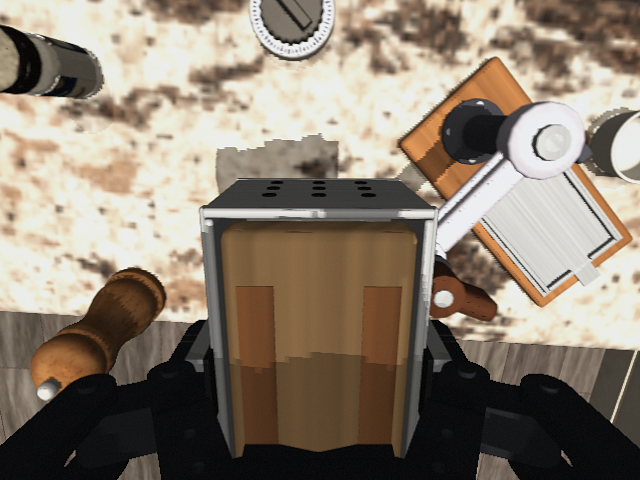

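View pics/t5.png

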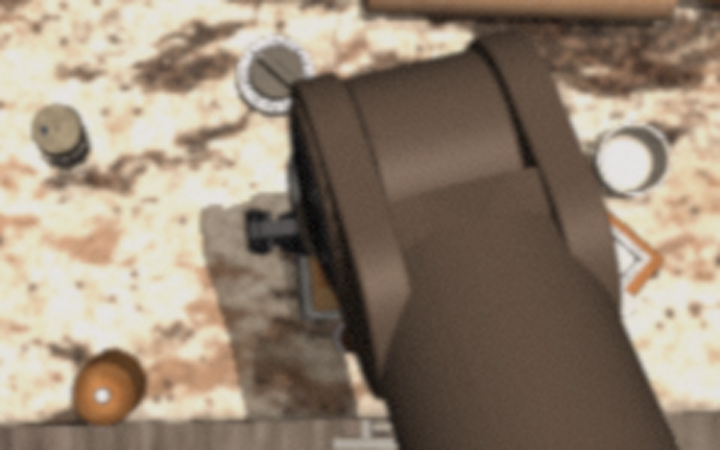

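```bash
python3 -m pendant '[[0,0,0,0,0,0,0.6],[0,0,0,0,0,0,0.6]]'; python3 - <<'E'
from h import *
s=cam("wrist"); save(s,"w6.png",(390,45,640,315,2.2))
import pickle; pickle.dump({k:s[k] for k in("image","K","distortion","R","c")},open("w6.pkl","wb"))
for i in range(2): print(manip.observe()["tcp_pos"])
E
```

```text
time: 5.95
tcp_pos: [455.9, 10.3, 234.7]
ee_rot: [0.999, 0.04, -0.001, -0.0]
force: [0.7, -0.1, -6.8]
finger_gap: 0.717
[456.03358634  10.24236155 234.87349592]
[456.03358634  10.24236155 234.87349592]
```

View pics/w6.png

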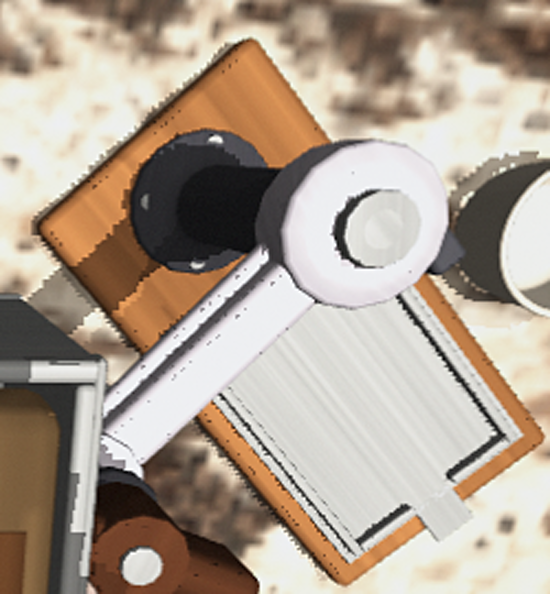

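```bash
python3 - <<'E'
from h import *
import pickle; s=pickle.load(open("w6.pkl","rb"))
f=lambda L,z: plane(s,np.array(L,float)/2.2+[390,45],z)
b=f([[248,38],[36,226],[345,585],[545,440]],16); print("board",b.round(1),b.mean(0))
print([np.linalg.norm(b[i]-b[i-1]).round(1) for i in range(4)])
d=(b[0]+b[1]-b[2]-b[3]); a=np.arctan2(d[1],d[0]);print("ang +x",np.degrees(a))
d=(b[1]+b[2]-b[0]-b[3]); print("ang +y",np.degrees(np.arctan2(d[1],d[0])))
print("flange",f([[200,203]],18)[0],"hub",f([[380,228]],140)[0])
r=f([[362,543],[508,437]],20);print(r,np.linalg.norm(r[0]-r[1]),r.mean(0)+60*np.array([np.cos(a),np.sin(a),0]))
E
```

```text
board [[ 584.5 -128.5   16. ]
 [ 511.3  -60.5   16. ]
 [ 369.1 -218.1   16. ]
 [ 441.6 -285.6   16. ]] [ 476.60613625 -173.17405393   16.        ]
[np.float64(212.3), np.float64(99.9), np.float64(212.3), np.float64(99.0)]
ang +x 47.82769745863234
ang +y 137.08506956551128
flange [ 525.00425835 -121.6118633    18.        ] hub [ 525.33199824 -121.6029636   140.        ]
[[ 391.03588714 -217.93750664   20.        ]
 [ 442.66137919 -266.44949863   20.        ]] 70.84211174116247 [ 457.130377   -197.72574899   20.        ]
```

```bash
python3 - <<'E'
from h import *
o=manip.observe(); s=cam("wrist")
Rt=R.from_quat(o["ee_rot"]).as_matrix()
p=plane(s,[[202,209],[437,209],[320,209]],o["tcp_pos"][2]+37.5)
print((p-o["tcp_pos"])@Rt, o["tcp_pos"],np.degrees(R.from_quat(o["ee_rot"]).as_euler("ZYX")))
# plan
x,y=456.8,-195.7; yaw=4.6
a=np.radians(yaw);d=np.array([x,y])-o["tcp_pos"][:2]
print("tool shift",d@[np.cos(a),np.sin(a)],d@[np.sin(a),-np.cos(a)])
E
```

```text
[[ 53.894302   -30.62963716 -37.53067159]
 [ 53.86976465  30.18284069 -37.54261299]
 [ 53.87740387  -0.0937248  -37.53666464]] [456.03358634  10.24236155 234.87349592] [ 4.55923543e+00  3.90004945e-02 -1.79988733e+02]
tool shift -15.752410917570565 205.34046172856202
```

```bash
python3 -m pendant '[[-0.001,0.015,0,0,0,0,0.6],[-0.002,0.03,0,0,0,0,0.6],[-0.003,0.04,0,0,0,0,0.6],[-0.003,0.04,0,0,0,0,0.6],[-0.003,0.04,0,0,0,0,0.6],[-0.002,0.0245,0,0,0,0,0.6],[-0.001,0.015,0,0,0,0,0.6],[0,0,0,0,0,-4.7,0.6],[0,0,0,0,0,-7,0.6],[0,0,0,0,0,-7,0.6],[0,0,0,0,0,-7,0.6],[0,0,0,0,0,-7,0.6],[0,0,0,0,0,-6,0.6],[0,0,0,0,0,-4,0.6],[0,0,0,0,0,0,0.6],[0,0,0,0,0,0,0.6]]'; python3 - <<'E'
from h import *
s=cam("wrist"); save(s,"w7.png")
o=manip.observe();print(o["joints"], o["tcp_pos"],np.degrees(R.from_quat(o["ee_rot"]).as_euler("ZYX")))
E
```

```text
time: 7.65
tcp_pos: [457.3, -195.4, 235.2]
ee_rot: [0.917, 0.399, -0.0, -0.0]
force: [0.1, 0.3, -6.0]
finger_gap: 0.712
[ 0.57767427  0.250531   -0.34305261  1.84910281  0.09586366  1.05806948
 -0.55208007] [ 457.24121984 -195.45922592  235.23874832] [ 4.70578797e+01  3.58512921e-03 -1.79995652e+02]
```

View pics/w7.png

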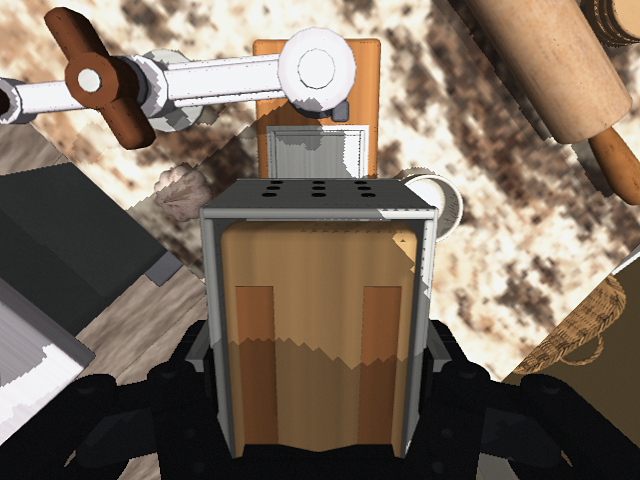

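```bash
python3 - <<'E'
from h import *
s=cam("wrist"); save(s,"w8.png",(235,20,415,200,4))
o=manip.observe();Rt=R.from_quat(o["ee_rot"]).as_matrix()
g=lambda L,z:(((plane(s,L,z)-o["tcp_pos"])@Rt)[:,:2]).round(1)
print(g([[254,41],[381,40],[258,170],[377,170]],16),g([[272,130],[366,128]],22),g([[317,67]],137))
E
```

```text
[[133.2 -50.3]
 [133.8  50.9]
 [ 31.  -51.6]
 [ 30.9  51.9]] [[ 64.8 -37.6]
 [ 66.4  40.5]] [[101.7   0. ]]
```

View pics/w8.png

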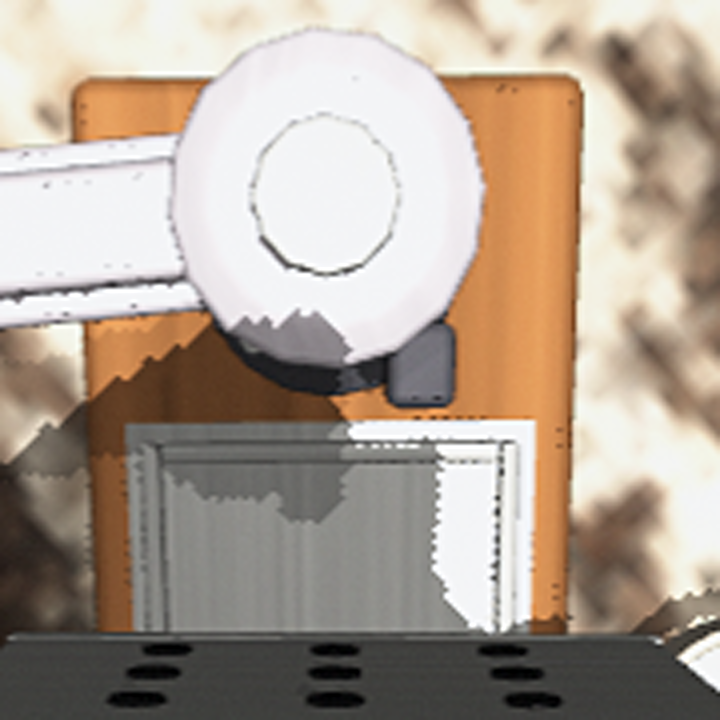

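```bash
python3 -m pendant '[[0.002,0,0.02,0,0,0,0.6],[0,0,0.035,0,0,0,0.6],[0,0,0.035,0,0,0,0.6],[0,0,0.035,0,0,0,0.6],[0,0,0.03,0,0,0,0.6],[0,0,0.02,0,0,0,0.6],[0,0,0.01,0,0,0,0.6],[0,0,0.005,0,0,0,0.6],[0,0,0,0,0,0,0.6],[0,0,0,0,0,0,0.6]]'; python3 - <<'E'
from h import *
s=cam("wrist"); save(s,"w9.png")
s=cam("scene"); save(s,"s9.png",(300,150,440,260,5))
o=manip.observe();print(o["force"], o["tcp_pos"],np.degrees(R.from_quat(o["ee_rot"]).as_euler("ZYX")))
E
```

```text
time: 8.75
tcp_pos: [459.4, -194.4, 46.3]
ee_rot: [0.917, 0.4, 0.001, 0.001]
force: [0.0, 1.1, -5.2]
finger_gap: 0.716
[-0.69801254 -0.57193603 -5.93038808] [ 459.32707701 -194.464287     46.31090803] [ 4.71454193e+01 -3.74243045e-02  1.79894506e+02]
```

View pics/w9.png

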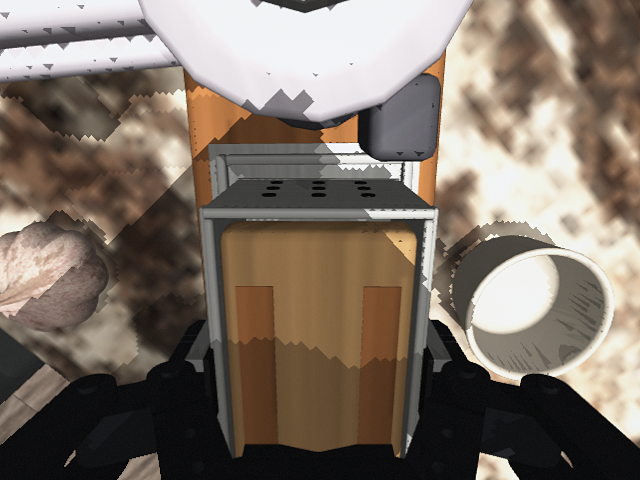

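View pics/s9.png

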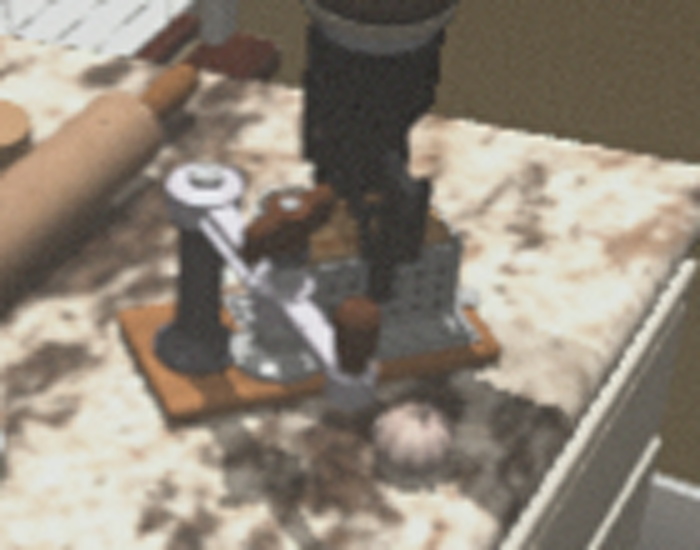

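```bash
python3 - <<'E'
from h import *
s=cam("wrist"); save(s,"w10.png",(190,130,450,230,3))
o=manip.observe();Rt=R.from_quat(o["ee_rot"]).as_matrix()
g=lambda L,z:(((plane(s,L,z)-o["tcp_pos"])@Rt)[:,:2]).round(1)
print(g([[228,168],[408,168],[318,168]],18),g([[318,178]],18))
E
```

```text
[[ 56.4 -36.2]
 [ 56.4  37.5]
 [ 56.4   0.6]] [[52.3  0.6]]
```

View pics/w10.png

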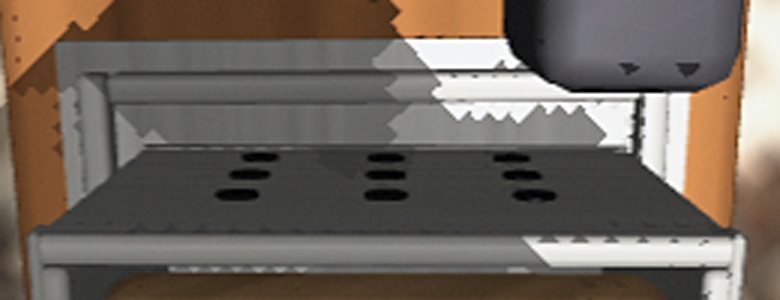

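```bash
python3 - <<'E'
from h import *
s=cam("wrist")
o=manip.observe();Rt=R.from_quat(o["ee_rot"]).as_matrix()
g=lambda L,z:(((plane(s,L,z)-o["tcp_pos"])@Rt)[:,:2]).round(1)
print(g([[228.3,164.3],[402.3,164.3]],18), g([[225,154.5],[404,154.5]],23))
# mould bottom back edge visible?
print(g([[237.5,179],[403,179]],o["tcp_pos"][2]-16.7))
E
```

```text
[[ 58.  -36. ]
 [ 57.9  35. ]] [[ 62.3 -36. ]
 [ 62.3  34.4]]
[[ 53.7 -30.4]
 [ 53.6  33.3]]
```

```bash
python3 -m pendant '[[0,-0.0005,0.005,0,0,0,0.6],[0,0,0.003,0,0,0,0.6],[0,0,0.002,0,0,0,0.6],[0,0,0.001,0,0,0,0.6],[0,0,0,0,0,0,0.6],[0,0,0,0,0,0,0.6]]'; python3 -m pendant '[[0,0,0.001,0,0,0,0.6],[0,0,0,0,0,0,0.6]]'
```

```text
time: 9.55
tcp_pos: [457.9, -193.8, 34.7]
ee_rot: [0.917, 0.4, -0.0, 0.0]
force: [-3.6, 1.2, 6.1]
finger_gap: 0.717
time: 9.75
tcp_pos: [457.9, -193.8, 34.7]
ee_rot: [0.917, 0.4, -0.0, 0.0]
force: [-8.1, 2.0, 20.4]
finger_gap: 0.712
```

```bash
python3 -m pendant '[[0,0,-0.001,0,0,0,0.5],[0,0,0,0,0,0,0.17],[0,0,0,0,0,0,0.17],[0,0,0,0,0,0,0.17],[0,0,-0.005,0,0,0,0.17],[0,0,-0.015,0,0,0,0.17],[0,0,-0.03,0,0,0,0.17],[0,0,-0.03,0,0,0,0.17],[0,0,-0.04,0,0,0,0.17],[0,0,-0.04,0,0,0,0.17],[0,0,-0.03,0,0,0,0.17],[0,0,0,0,0,0,0.17]]'; python3 - <<'E'
from h import *
s=cam("wrist"); save(s,"w11.png")
s=cam("scene"); save(s,"s11.png",(300,150,440,260,5))
o=manip.observe();print(o["force"], o["tcp_pos"],np.degrees(R.from_quat(o["ee_rot"]).as_euler("ZYX")))
E
```

```text
time: 10.95
tcp_pos: [460.6, -194.4, 228.9]
ee_rot: [0.917, 0.4, 0.003, 0.003]
force: [0.9, -0.4, -0.2]
finger_gap: 0.832
[-0.57200625  0.09682373 -0.16597029] [ 458.41003954 -193.98386749  224.98813965] [ 4.71452429e+01 -2.50976878e-02  1.79902750e+02]
```

View pics/w11.png

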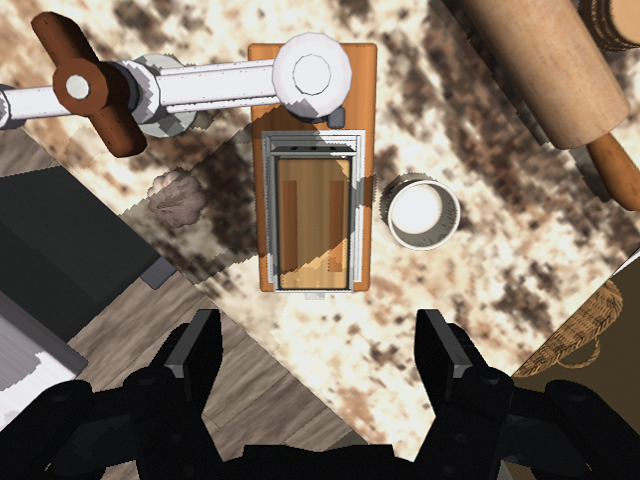

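View pics/s11.png

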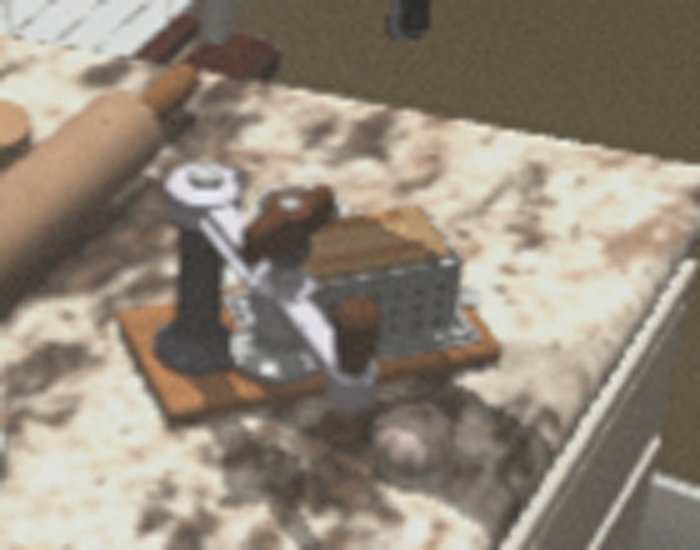

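```bash
python3 -m pendant '[[0,0,0.03,0,0,0,1],[0,0,0.04,0,0,0,1],[0,0,0.04,0,0,0,1],[0,0,0.02,0,0,0,1],[0,0,0.006,0,0,0,1],[0,0,0,0,0,0,1],[0,0,0,0,0,0,1],[0,0,0,0,0,0,1]]'; python3 - <<'E'
from h import *
s=cam("wrist"); save(s,"w12.png")
o=manip.observe();print(o["force"], o["tcp_pos"],o["finger_gap"])
E
```

```text
time: 11.85
tcp_pos: [459.0, -194.1, 89.4]
ee_rot: [0.917, 0.4, 0.001, 0.001]
force: [0.4, -0.1, 0.1]
finger_gap: 0.002
[1.13480832 0.30839634 0.37362704] [ 458.94260295 -194.08683483   89.3971649 ] -0.001352338559801056
```

View pics/w12.png

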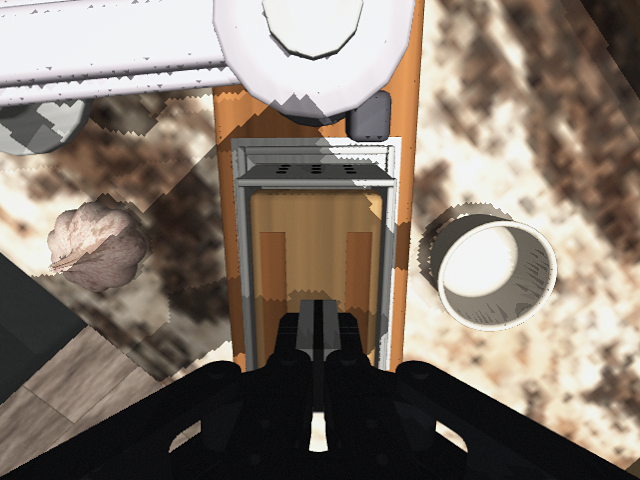

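```bash
python3 -m pendant '[[0,0,0.004,0,0,0,1],[0,0,0.004,0,0,0,1],[0,0,0.001,0,0,0,1],[0,0,0,0,0,0,1]]'; for i in 1; do python3 -m pendant '[[0,0,0.0005,0,0,0,1],[0,0,0.0005,0,0,0,1]]'; python3 -m pendant '[[0,0,0.0005,0,0,0,1],[0,0,0.0005,0,0,0,1]]';python3 -m pendant '[[0,0,0.0005,0,0,0,1],[0,0,0.0005,0,0,0,1]]'; done | grep -E "pos|force"
```

```text
time: 12.3
tcp_pos: [458.0, -193.7, 79.1]
ee_rot: [0.917, 0.4, -0.0, -0.0]
force: [0.8, 0.4, 0.4]
finger_gap: -0.001
tcp_pos: [458.2, -193.8, 78.3]
force: [-0.4, 0.5, 0.5]
tcp_pos: [458.2, -193.8, 77.3]
force: [0.1, -1.7, -0.2]
tcp_pos: [458.3, -193.9, 76.7]
force: [-3.2, 1.2, 12.8]
```

```bash
python3 -m pendant '[[0,0,0,0,0,0,1]]'|grep -E "pos|force"; python3 -m pendant '[[0,0,-0.0005,0,0,0,1],[0,0,0,0,0,0,1]]'|grep -E "pos|force"; python3 -m pendant '[[0,0,-0.01,0,0,0,1],[0,0,-0.04,0,0,0,1],[0,0,-0.04,0,0,0,1],[0,0,-0.04,0,0,0,1],[0,0,-0.03,0,0,0,1],[0,0,0,0,0,0,1],[0,0,0,0,0,0,1]]'; python3 - <<'E'
from h import *
s=cam("wrist"); save(s,"w13.png")
import pickle; pickle.dump({k:s[k] for k in("image","K","distortion","R","c")},open("w13.pkl","wb"))
o=manip.observe();print(o["force"], o["tcp_pos"],np.degrees(R.from_quat(o["ee_rot"]).as_euler("ZYX")))
E
```

```text
tcp_pos: [458.2, -193.9, 76.7]
force: [-2.1, 0.3, 6.5]
tcp_pos: [458.2, -193.8, 76.9]
force: [-0.3, -0.3, -0.0]
time: 13.9
tcp_pos: [458.4, -193.9, 237.7]
ee_rot: [0.917, 0.4, 0.001, 0.001]
force: [-0.0, 0.9, -1.0]
finger_gap: 0.003
[ 0.16764118 -0.35866435 -0.6945685 ] [ 457.76757933 -193.76911862  236.67828798] [ 4.71544766e+01  1.53552673e-02 -1.79990199e+02]
```

View pics/w13.png

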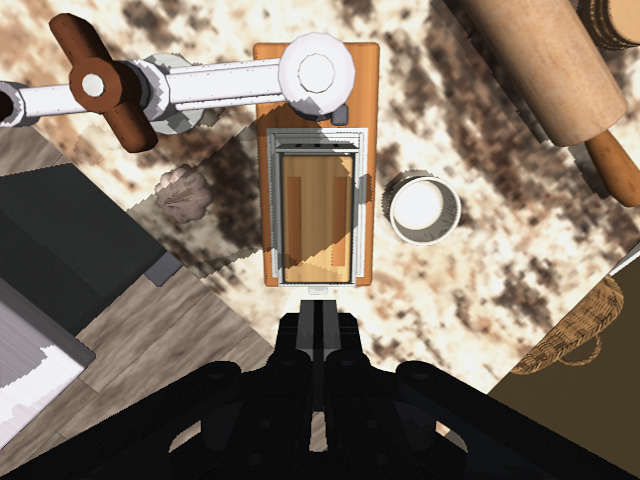

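```bash
python3 - <<'E'
from h import *
import pickle; s=pickle.load(open("w13.pkl","rb"))
z=185
a=plane(s,[[65,22],[139,145]],184); d=a[1]-a[0]; w=np.degrees(np.arctan2(d[1],d[0])); print(a,"len",np.linalg.norm(d),"wing",w)
k=plane(s,[[93,85]],186)[0]; c=plane(s,[[316,73]],145)[0]; g=plane(s,[[3,104]],174)[0]
print("knob",k,"col",c,"dist",np.linalg.norm((k-c)[:2]),"grip",g)
col=np.array([525,-121.6]); v=k[:2]-col; ar=np.degrees(np.arctan2(v[1],v[0])); print("arm dir",ar, np.linalg.norm(v))
q=(ar-180-w)%180; print("q deg",q,np.radians(q), "swing",np.radians(227.2-ar))
E
```

```text
[[457.96385017 -36.33804734 184.        ]
 [441.46484204 -91.09152453 184.        ]] len 57.185317465806634 wing -106.76926701344938
knob [447.28158462 -61.07176979 186.        ] col [ 524.92052549 -121.61970432  145.        ] dist 98.45738933583918 grip [405.33037913 -32.43202464 174.        ]
arm dir 142.08802365045614 98.5079628270196
q deg 68.85729066390552 1.2017864360879034 swing 1.4854842201790843
```

```bash
python3 -m pendant '[[0.008,-0.018,0,0,0,0,0.8],[0.0166,-0.0359,0,0,0,0,0.4],[0.0166,-0.0359,0,0,0,0,0.4],[0.0166,-0.0359,0,0,0,0,0.4],[0.0166,-0.0359,0,0,0,0,0.4],[0.0087,-0.0178,0,0,0,4.2,0.4],[0,0,0,0,0,8,0.4],[0,0,0,0,0,8,0.4],[0,0,0,0,0,8,0.4],[0,0,0,0,0,8,0.4],[0,0,0,0,0,8,0.4],[0,0,0,0,0,8,0.4],[0,0,0,0,0,8,0.4],[0,0,0,0,0,8,0.4],[0,0,0,0,0,8,0.4],[0,0,0,0,0,5.8,0.4],[0,0,0,0,0,0,0.4],[0,0,0,0,0,0,0.4]]'; python3 - <<'E'
from h import *
s=cam("wrist"); save(s,"w14.png")
import pickle; pickle.dump({k:s[k] for k in("image","K","distortion","R","c")},open("w14.pkl","wb"))
o=manip.observe();print(o["joints"], o["tcp_pos"],np.degrees(R.from_quat(o["ee_rot"]).as_euler("ZYX")))
E
```

```text
time: 15.75
tcp_pos: [382.3, -10.5, 236.2]
ee_rot: [0.955, -0.298, -0.001, 0.0]
force: [-0.9, -0.4, -0.3]
finger_gap: 0.6
[ 0.3096544   0.06124092 -0.43594088  2.07245345  0.03023243  1.01498631
 -2.31704625] [382.51044891 -10.61118595 236.31189657] [-3.46465511e+01  5.61761575e-02  1.79962463e+02]
```

View pics/w14.png

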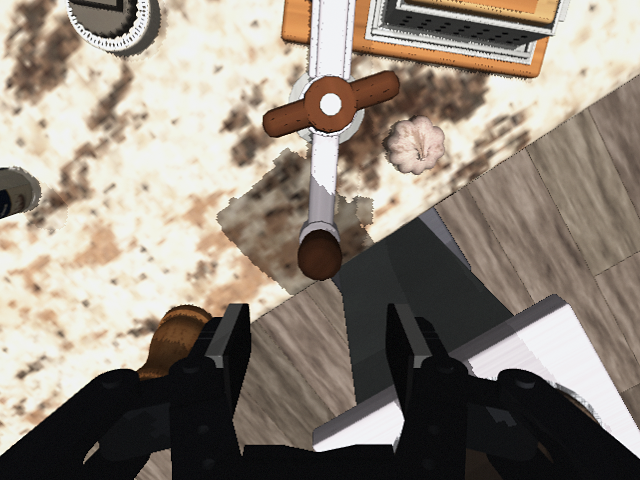

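```bash
python3 - <<'E'
from h import *
import pickle; s=pickle.load(open("w14.pkl","rb"))
o=manip.observe();Rt=R.from_quat(o["ee_rot"]).as_matrix()
g=plane(s,[[320,255]],172)[0]; print("grip",g,(g-o["tcp_pos"])@Rt)
k=plane(s,[[330,104]],185)[0]; print("knob",k,np.linalg.norm(k[:2]-g[:2]))
col=np.array([525,-121.6]);v=g[:2]-col;ar=np.degrees(np.arctan2(v[1],v[0]));print(np.linalg.norm(v),ar,np.linalg.norm(k[:2]-col))
a=plane(s,[[265,128],[398,83]],183);d=a[1]-a[0];w=np.degrees(np.arctan2(d[1],d[0]));print("wing",w,np.linalg.norm(d),"q",(ar-180-w)%180)
E
```

```text
grip [386.90474695 -13.46080381 172.        ] [ 5.29817354 -0.19603397 64.30661821]
knob [446.52992897 -59.85210603 185.        ] 75.5467752635559
175.39778980549434 141.93632630811015 99.85166226769276
wing -106.76603974497283 62.59451485845431 q 68.70236605308298
```

```bash
python3 -m pendant '[[0.002,0,0.02,0,0,0,0.4],[0,0,0.03,0,0,0,0.4],[0,0,0.025,0,0,0,0.4],[0,0,0.012,0,0,0,0.4],[0,0,0.005,0,0,0,0.4],[0,0,0,0,0,0,0.6],[0,0,0,0,0,0,0.8],[0,0,0,0,0,0,0.8],[0,0,0,0,0,0,0.8],[0,0,0,0,0,0,0.8]]'; python3 - <<'E'
from h import *
s=cam("wrist"); save(s,"w15.png")
o=manip.observe();print(o["force"], o["tcp_pos"],np.degrees(R.from_quat(o["ee_rot"]).as_euler("ZYX")),o["finger_gap"])
E
```

```text
time: 16.8
tcp_pos: [385.2, -11.9, 145.5]
ee_rot: [0.954, -0.299, 0.001, -0.0]
force: [-2.1, 1.4, 7.3]
finger_gap: 0.264
[-2.77378419  1.61566078  7.53554833] [385.15639459 -11.88581937 145.45707536] [-3.48332781e+01 -5.60395164e-02 -1.79968150e+02] 0.2637936332983804
```

View pics/w15.png

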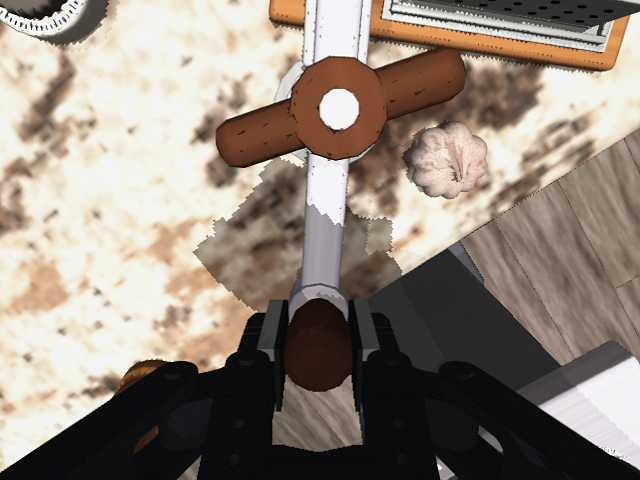

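```bash
python3 -m pendant '[[-0.0002,0.0062,0,0,0,-2,0.8],[-0.0003,0.0093,0,0,0,-3,0.8],[-0.0003,0.0124,0,0,0,-4,0.8],[-0.0003,0.0124,0,0,0,-4,0.8],[-0.0003,0.0124,0,0,0,-4,0.8],[-0.0003,0.0124,0,0,0,-4,0.8],[-0.0003,0.0124,0,0,0,-4,0.8],[-0.0003,0.0124,0,0,0,-4,0.8],[-0.0003,0.0124,0,0,0,-4,0.8],[-0.0003,0.0124,0,0,0,-4,0.8]]'; python3 - <<'E'
from h import *
o=manip.observe();p=o["tcp_pos"];print(o["force"],p,np.hypot(p[0]-525,p[1]+121.6),np.degrees(np.arctan2(p[1]+121.6,p[0]-525)),np.degrees(R.from_quat(o["ee_rot"]).as_euler("ZYX")),o["finger_gap"])
E
```

```text
time: 17.85
tcp_pos: [346.7, -118.8, 145.4]
ee_rot: [1.0, 0.02, 0.0, 0.0]
force: [-1.5, 1.6, 6.7]
finger_gap: 0.266
[-1.5465883   1.63502007  6.71541702] [ 346.72092727 -118.78375289  145.44493512] 178.3013152541482 179.09498265344166 [ 2.33192539e+00 -2.97450539e-02  1.79961540e+02] 0.2661827675018384
```

```bash
python3 -m pendant '[[-0.0003,0.0124,0,0,0,-4,0.8],[-0.0003,0.0124,0,0,0,-4,0.8],[-0.0003,0.0124,0,0,0,-4,0.8],[-0.0003,0.0124,0,0,0,-4,0.8],[-0.0003,0.0124,0,0,0,-4,0.8],[-0.0003,0.0124,0,0,0,-4,0.8],[-0.0003,0.0124,0,0,0,-4,0.8],[-0.0003,0.0124,0,0,0,-4,0.8],[-0.0003,0.0124,0,0,0,-4,0.8],[-0.0003,0.0124,0,0,0,-4,0.8],[-0.0003,0.0093,0,0,0,-3,0.8],[-0.0002,0.0031,0,0,0,-1,0.8],[0,0,0,0,0,0,0.8]]'; python3 - <<'E'
from h import *
s=cam("wrist"); save(s,"w16.png")
o=manip.observe();p=o["tcp_pos"];print(o["force"],p,np.hypot(p[0]-525,p[1]+121.6),np.degrees(np.arctan2(p[1]+121.6,p[0]-525)),np.degrees(R.from_quat(o["ee_rot"]).as_euler("ZYX")),o["finger_gap"])
E
```

```text
time: 19.15
tcp_pos: [394.7, -243.6, 145.5]
ee_rot: [0.92, 0.392, 0.0, 0.001]
force: [-1.2, 0.2, 6.4]
finger_gap: 0.265
[-1.16709296  0.85203873  5.1745905 ] [ 394.55269609 -243.41249429  145.49987782] 178.47908242532588 -136.96045926716283 [ 4.61491490e+01 -2.61180013e-03  1.79903617e+02] 0.27091299321723256
```

View pics/w16.png

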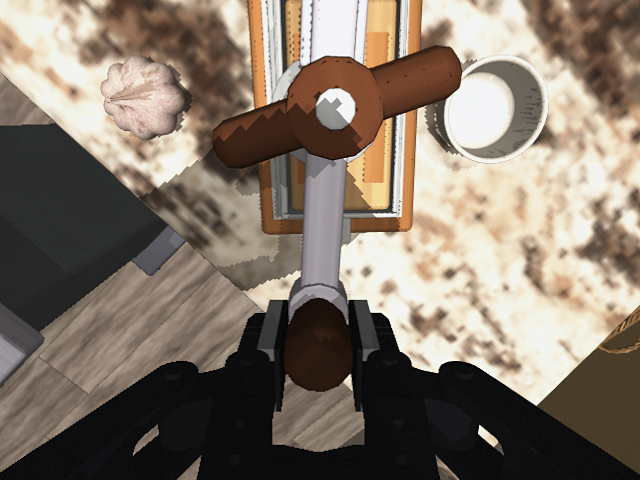

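Four degrees remain. I'll creep to the stop and watch the force.

```bash
python3 -m pendant '[[0,0.0031,0,0,0,-1,0.8],[0,0.0031,0,0,0,-1,0.8],[0,0.0031,0,0,0,-1,0.8],[0,0,0,0,0,0,0.8]]'; python3 -m pendant '[[0,0.0031,0,0,0,-1,0.8],[0,0,0,0,0,0,0.8]]'; python3 - <<'E'
from h import *
o=manip.observe();p=o["tcp_pos"];print(o["force"],o["wrist_torque"],p,np.hypot(p[0]-525,p[1]+121.6),np.degrees(np.arctan2(p[1]+121.6,p[0]-525)),np.degrees(R.from_quat(o["ee_rot"]).as_euler("ZYX")),o["finger_gap"])
E
```

```text
time: 19.6
tcp_pos: [401.0, -250.0, 145.5]
ee_rot: [0.909, 0.416, -0.0, 0.001]
force: [-2.2, -1.2, 6.4]
finger_gap: 0.269
time: 19.8
tcp_pos: [403.3, -252.1, 145.5]
ee_rot: [0.906, 0.424, -0.0, 0.001]
force: [-1.2, -1.9, 6.1]
finger_gap: 0.267
[-1.20554827 -1.9280219   6.13435865] [-0.3408814   0.46278252  0.24629187] [ 403.25196516 -252.08807425  145.50921615] 178.4649027347966 -133.0154819868159 [5.01559550e+01 5.27139633e-02 1.79914503e+02] 0.2674937997089427
```

```bash
for i in 1; do python3 -m pendant '[[0,0.002,0,0,0,-0.6,0.8],[0,0,0,0,0,0,0.8]]'; python3 -m pendant '[[0,0.002,0,0,0,-0.6,0.8],[0,0,0,0,0,0,0.8]]';  done|grep -E "pos|force"
```

```text
tcp_pos: [404.2, -253.0, 145.5]
force: [-4.6, -1.0, 9.4]
tcp_pos: [404.2, -253.0, 145.4]
force: [-10.8, 5.3, 17.2]
```

```bash
python3 - <<'E'
import cv2
im=cv2.imread("pics/w16.png"); cv2.imwrite("pics/w16z.png",cv2.resize(im[30:190,190:490],None,fx=2.6,fy=2.6,interpolation=cv2.INTER_CUBIC))
im=cv2.imread("pics/s11.png"); cv2.imwrite("pics/s11z.png",cv2.resize(im[150:400,150:450],None,fx=2,fy=2,interpolation=cv2.INTER_CUBIC))
E
python3 -m pendant '[[0,-0.001,0,0,0,0,0.6],[0,0,0,0,0,0,0.4],[0,0,0,0,0,0,0.4],[0,0,-0.01,0,0,0,0.4],[0,0,-0.03,0,0,0,0.4],[0,0,-0.04,0,0,0,0.4],[0,0,-0.01,0,0,0,0.4],[0,0,0,0,0,0,0.4],[0,0,0,0,0,0,0.4]]';  python3 - <<'E'
from h import *
s=cam("wrist"); save(s,"w17.png")
s=cam("scene"); save(s,"s17.png",(300,150,440,260,5))
o=manip.observe();print(o["joints"],o["force"],o["tcp_pos"],np.degrees(R.from_quat(o["ee_rot"]).as_euler("ZYX")))
E
```

```text
time: 21.1
tcp_pos: [405.1, -253.0, 234.4]
ee_rot: [0.901, 0.433, -0.0, -0.0]
force: [-1.4, -0.9, -0.6]
finger_gap: 0.602
[ 0.88440536  0.24284336 -0.52536778  1.88226517  0.13871216  1.05453419
 -0.37166815] [0.51389483 0.68955246 0.31324018] [ 404.65129389 -252.72891341  233.59429491] [ 5.13562227e+01  1.75796061e-02 -1.79875456e+02]
```

View pics/w16z.png

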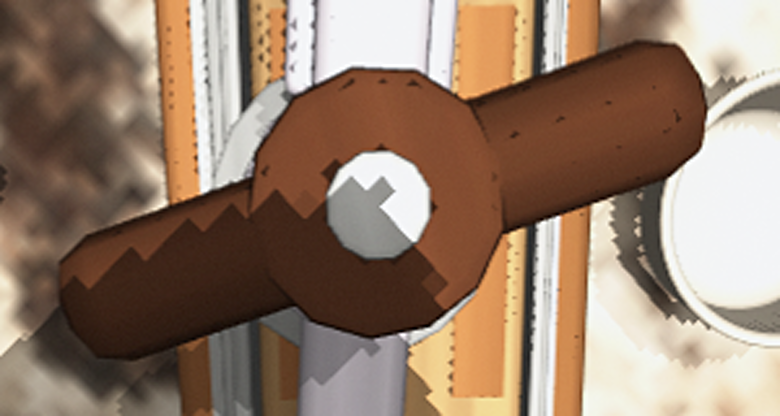

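View pics/w17.png

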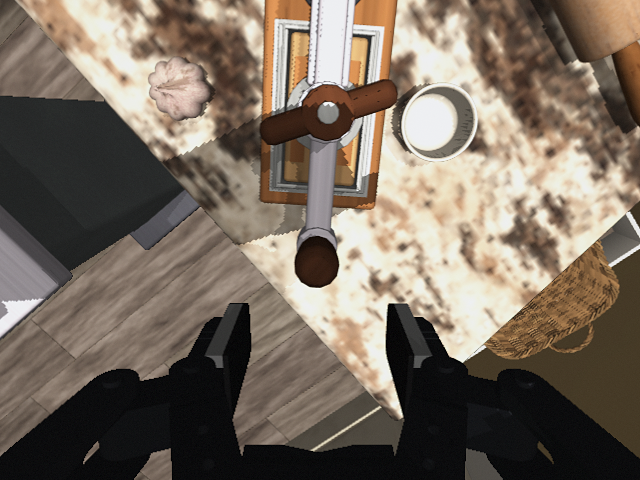

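View pics/s17.png

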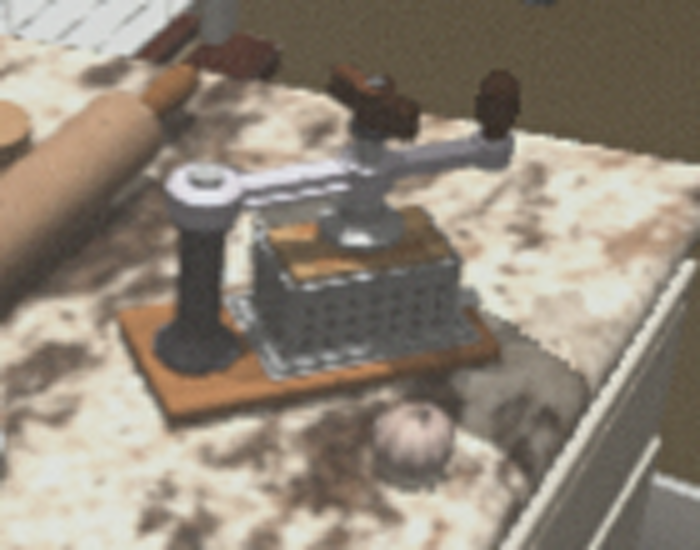

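```bash
python3 -m pendant '[[0.015,-0.012,0,0,0,0,1],[0.03,-0.024,0,0,0,0,1],[0.03,-0.024,0,0,0,0,1],[0.03,-0.024,0,0,0,0,1],[0.03,-0.024,0,0,0,0,1],[0.03,-0.024,0,0,0,0,1],[0.02,-0.016,0,0,0,0,1],[0.01,-0.008,0,0,0,0,1],[0,0,0,0,0,0,1]]'; python3 -m pendant '[[0,0,0.02,0,0,-8,1],[0,0,0.02,0,0,-8,1],[0,0,0.02,0,0,-8,1],[0,0,0.02,0,0,-8,1],[0,0,0.02,0,0,-8,1],[0,0,0.02,0,0,-8,1],[0,0,0.02,0,0,-8,1],[0,0,0.02,0,0,-8,1],[0,0,0.02,0,0,-8,1],[0,0,0.02,0,0,-8,1],[0,0,0.015,0,0,-8,1],[0,0,0.008,0,0,-8,1],[0,0,0,0,0,-8,1],[0,0,0,0,0,-3,1],[0,0,0,0,0,0,1]]'; python3 - <<'E'
from h import *
o=manip.observe();print(o["joints"],o["force"],o["tcp_pos"],np.degrees(R.from_quat(o["ee_rot"]).as_euler("ZYX")))
E
```

```text
time: 22.1
tcp_pos: [404.7, -1.5, 234.1]
ee_rot: [0.9, 0.435, -0.001, -0.001]
force: [-0.9, -0.0, -0.5]
finger_gap: -0.0
time: 23.6
tcp_pos: [404.7, -4.4, 10.9]
ee_rot: [0.188, 0.982, -0.0, -0.001]
force: [0.2, -0.2, 0.3]
finger_gap: 0.001
[ 0.53538824  0.60727637 -0.85956467  2.25883123  0.82385026  0.62899608
  0.24771121] [ 0.23095845 -0.22800389  0.33029789] [404.67831516  -4.3720612   10.91003752] [ 1.58324898e+02 -1.13286185e-01 -1.79967129e+02]
```

```bash
(python3 -m pendant '[[0,0,0.004,0,0,0,1],[0,0,0.003,0,0,0,1],[0,0,0.0015,0,0,0,1],[0,0,0,0,0,0,1]]'; python3 -m pendant '[[0,0,0.001,0,0,0,1],[0,0,0,0,0,0,1]]';python3 -m pendant '[[0,0,0.001,0,0,0,1],[0,0,0,0,0,0,1]]';python3 -m pendant '[[0,0,0.0007,0,0,0,1],[0,0,0,0,0,0,1]]')|grep -E "pos|force"
```

```text
tcp_pos: [405.2, -3.4, 3.1]
force: [0.5, -0.2, -0.6]
tcp_pos: [405.4, -3.3, 2.3]
force: [0.1, 0.3, 0.1]
tcp_pos: [405.4, -3.3, 1.3]
force: [-0.5, 0.0, 0.1]
tcp_pos: [405.4, -3.3, 0.6]
force: [0.2, 0.8, 0.1]
```

```bash
(python3 -m pendant '[[0,0,0.0005,0,0,0,1],[0,0,0,0,0,0,1]]'; python3 -m pendant '[[0,0,0.0005,0,0,0,1],[0,0,0,0,0,0,1]]')|grep -E "pos|force"
```

```text
tcp_pos: [405.4, -3.3, 0.1]
force: [0.1, 0.6, -1.3]
tcp_pos: [405.4, -3.3, 0.0]
force: [-2.4, -1.4, 11.5]
```

```bash
python3 -m pendant '[[0,0,-0.02,0,0,0,1],[0,0,-0.045,0,0,0,1],[0,0,-0.045,0,0,0,1],[0,0,-0.045,0,0,0,1],[0,0,-0.045,0,0,0,1],[0,0,-0.03,0,0,0,1],[-0.01,-0.013,-0.006,0,0,0,0.5],[-0.02,-0.027,0,0,0,0,0.5],[-0.025,-0.033,0,0,0,0,0.5],[-0.025,-0.033,0,0,0,0,0.5],[-0.025,-0.033,0,0,0,0,0.5],[-0.014,-0.02,0,0,0,0,0.5],[0,0,0,0,0,0,0.5],[0,0,0,0,0,0,0.5],[0,0,0,0,0,0,0.5]]'; python3 - <<'E'
from h import *
s=cam("wrist"); save(s,"w18.png")
import pickle; pickle.dump({k:s[k] for k in("image","K","distortion","R","c")},open("w18.pkl","wb"))
o=manip.observe();print(o["joints"],o["force"],o["tcp_pos"],np.degrees(R.from_quat(o["ee_rot"]).as_euler("ZYX")))
E
```

```text
time: 26.5
tcp_pos: [457.1, -193.7, 235.6]
ee_rot: [0.187, 0.982, 0.0, -0.0]
force: [0.5, -0.1, 0.1]
finger_gap: 0.502
[ 1.12075441  0.43202707 -1.10692314  1.81226221  0.42089247  1.16037883
  1.0718151 ] [-1.0284916   0.32108411  0.47475943] [ 457.16256458 -193.64653979  235.7522691 ] [ 1.58473153e+02  1.39264006e-03 -1.79988790e+02]
```

View pics/w18.png

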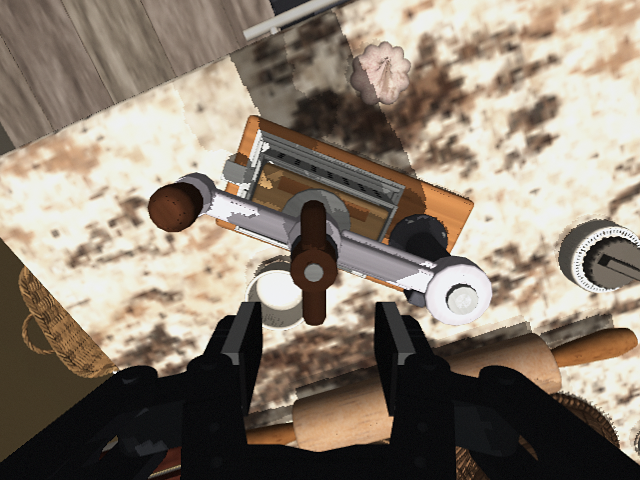

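```bash
python3 - <<'E'
from h import *
import pickle; s=pickle.load(open("w18.pkl","rb"))
save(s,"w18z.png",(250,180,390,340,4))
o=manip.observe();Rt=R.from_quat(o["ee_rot"]).as_matrix()
for z in(180,186): print(((plane(s,[[314,272],[315,322],[313,202],[303,240],[325,240]],z)-o["tcp_pos"])@Rt).round(1))
E
```

```text
[[ -2.3  -0.9  55.8]
 [-31.   -0.5  55.8]
 [ 34.2  -1.3  55.8]
 [ 14.9  -6.4  55.8]
 [ 14.8   4.7  55.8]]
[[  0.   -0.9  49.8]
 [-27.8  -0.4  49.8]
 [ 35.5  -1.2  49.8]
 [ 16.7  -6.1  49.8]
 [ 16.7   4.5  49.8]]
```

View pics/w18z.png

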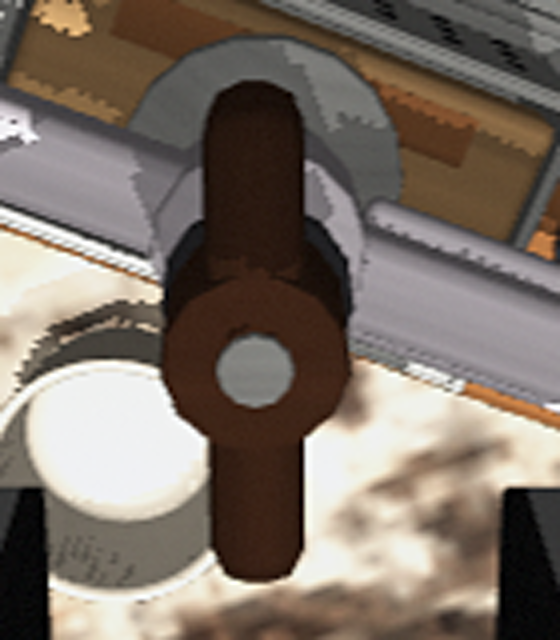

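```bash
python3 -m pendant '[[0,-0.001,0.02,0,0,0,0.5],[0,0,0.025,0,0,0,0.5],[0,0,0.02,0,0,0,0.5],[0,0,0.008,0,0,0,0.5],[0,0,0.0035,0,0,0,0.5],[0,0,0,0,0,0,0.5]]'; python3 -m pendant '[[0,0,0,0,0,0,0.7],[0,0,0,0,0,0,0.9],[0,0,0,0,0,0,0.95],[0,0,0,0,0,0,0.95],[0,0,0,0,0,0,0.95]]'; python3 - <<'E'
from h import *
s=cam("wrist"); save(s,"w19.png")
o=manip.observe();print(o["joints"],o["force"],o["wrist_torque"],o["tcp_pos"],np.degrees(R.from_quat(o["ee_rot"]).as_euler("ZYX")))
E
```

```text
time: 27.15
tcp_pos: [457.2, -195.5, 159.5]
ee_rot: [0.187, 0.982, -0.0, 0.0]
force: [0.9, -0.5, 0.4]
finger_gap: 0.504
time: 27.65
tcp_pos: [457.5, -196.3, 160.2]
ee_rot: [0.188, 0.982, -0.0, 0.001]
force: [-1.6, -0.5, 4.5]
finger_gap: 0.227
[ 1.05803946  0.51269449 -1.03742108  1.91129481  0.52137396  1.01584034
  0.98217267] [-2.03184566 -0.26971789  4.66991666] [-0.14923406  0.35301563  0.01991287] [ 457.46813868 -196.22944944  160.1635804 ] [ 1.58336168e+02  8.81161435e-02 -1.79965168e+02]
```

View pics/w19.png

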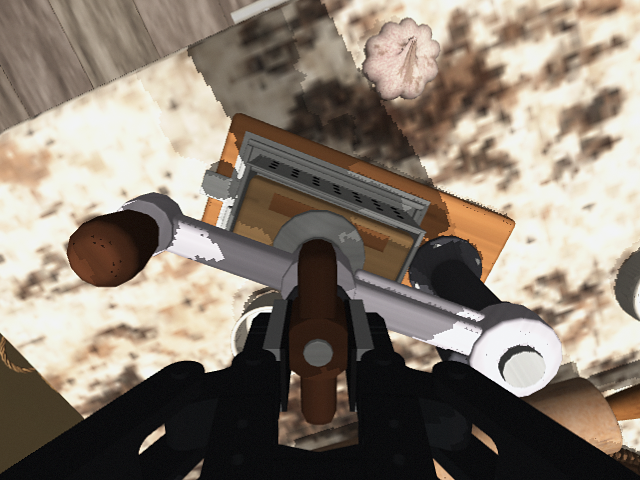

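```bash
python3 -m pendant '[[0,0,0.0003,0,0,4,0.95],[0,0,0.00047,0,0,7,0.95],[0,0,0.00047,0,0,7,0.95],[0,0,0.00047,0,0,7,0.95],[0,0,0,0,0,0,0.95]]'; python3 - <<'E'
from h import *
s=cam("wrist"); save(s,"w20.png")
o=manip.observe();print(o["joints"],o["force"],o["wrist_torque"],o["tcp_pos"],np.degrees(R.from_quat(o["ee_rot"]).as_euler("ZYX")))
E
```

```text
time: 28.2
tcp_pos: [457.3, -196.5, 158.4]
ee_rot: [0.397, 0.918, -0.001, 0.001]
force: [-2.3, -2.2, 7.0]
finger_gap: 0.228
[ 0.98931866  0.46880016 -0.92364106  1.91786711  0.4522862   0.97633191
  0.61370119] [-2.66108648 -1.93786479  8.16095539] [-0.36006653  0.65095061 -0.10171415] [ 457.2657226  -196.49551832  158.39449215] [ 1.33410199e+02  1.07743567e-01 -1.79962282e+02]
```

View pics/w20.png

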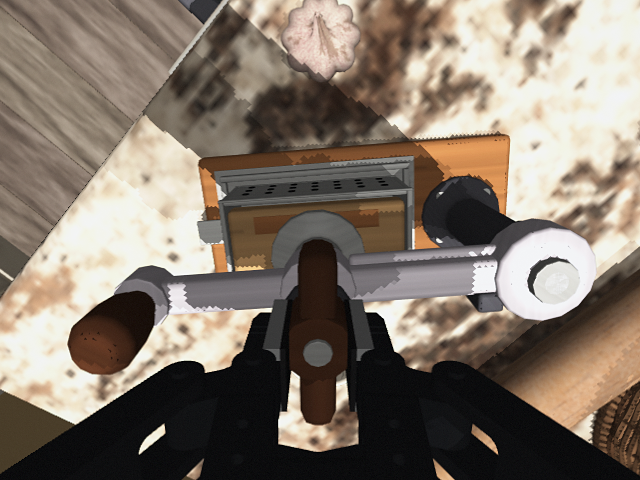

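```bash
python3 -m pendant '[[0,0,0.00047,0,0,7,0.95],[0,0,0.00047,0,0,7,0.95],[0,0,0.00047,0,0,7,0.95],[0,0,0.00047,0,0,7,0.95],[0,0,0.00047,0,0,7,0.95],[0,0,0.00047,0,0,7,0.95],[0,0,0.00047,0,0,7,0.95],[0,0,0.00047,0,0,7,0.95],[0,0,0,0,0,0,0.95],[0,0,0,0,0,0,0.95]]'; python3 - <<'E'
from h import *
s=cam("wrist"); save(s,"w21.png")
o=manip.observe();print(o["joints"],o["force"],o["wrist_torque"],o["tcp_pos"],np.degrees(R.from_quat(o["ee_rot"]).as_euler("ZYX")))
E
```

```text
time: 29.25
tcp_pos: [456.6, -196.7, 154.6]
ee_rot: [0.78, 0.626, -0.001, 0.001]
force: [-5.8, -2.5, 10.7]
finger_gap: 0.225
[ 0.82267127  0.40015452 -0.67877566  1.93403792  0.31618356  0.91439407
 -0.23178267] [-5.45851051 -2.11427042 11.34233486] [-0.47486584  1.24933382 -0.07560611] [ 456.61934828 -196.69677636  154.59176825] [ 7.74865568e+01  1.03295926e-01 -1.79995068e+02]
```

View pics/w21.png

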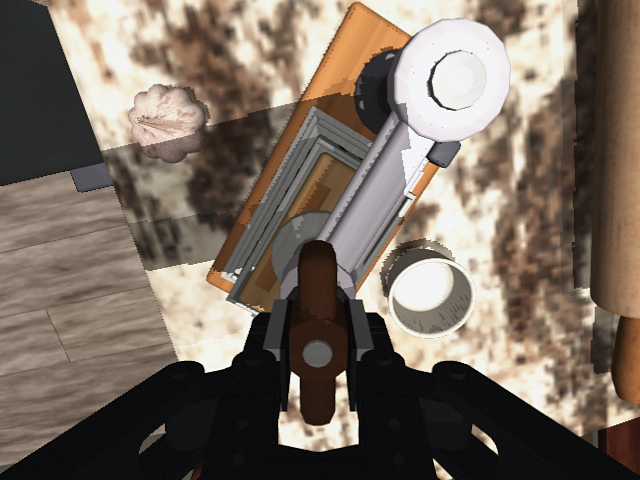

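```bash
python3 -m pendant '[[0,0,0.0004,0,0,7,0.95],[0,0,0.0004,0,0,7,0.95],[0,0,0.00045,0,0,7,0.95],[0,0,0.00045,0,0,7,0.95],[0,0,0.00045,0,0,7,0.95],[0,0,0.00045,0,0,7,0.95],[0,0,0.00045,0,0,7,0.95],[0,0,0,0,0,0,0.95],[0,0,0,0,0,0,0.95]]'; python3 - <<'E'
from h import *
o=manip.observe();print(o["joints"],o["force"],o["wrist_torque"],o["tcp_pos"],np.degrees(R.from_quat(o["ee_rot"]).as_euler("ZYX")))
E
python3 -m pendant '[[0,0,0.0004,0,0,7,0.95],[0,0,0.0004,0,0,7,0.95],[0,0,0.00045,0,0,7,0.95],[0,0,0.00045,0,0,7,0.95],[0,0,0.00045,0,0,7,0.95],[0,0,0.00045,0,0,7,0.95],[0,0,0,0,0,0,0.95],[0,0,0,0,0,0,0.95]]'; python3 - <<'E'
from h import *
s=cam("wrist"); save(s,"w22.png")
s=cam("scene"); save(s,"s22.png",(300,150,440,260,5))
o=manip.observe();print(o["joints"],o["force"],o["wrist_torque"],o["tcp_pos"],np.degrees(R.from_quat(o["ee_rot"]).as_euler("ZYX")))
E
```

```text
time: 30.2
tcp_pos: [456.1, -196.4, 151.4]
ee_rot: [0.969, 0.246, -0.001, 0.0]
force: [-7.1, -0.7, 11.5]
finger_gap: 0.223
[ 0.67164599  0.3634828  -0.47628585  1.94958172  0.21514349  0.87868575
 -0.98999588] [-7.14279167 -0.70756833 11.45201909] [-0.16322613  1.56935272 -0.0985675 ] [ 456.08629429 -196.35819006  151.36101108] [2.84879850e+01 1.02202150e-01 1.79984558e+02]
time: 31.0
tcp_pos: [456.0, -195.8, 148.6]
ee_rot: [0.993, -0.117, -0.001, 0.0]
force: [-7.6, -0.0, 10.5]
finger_gap: 0.223
[ 0.54279925  0.34414835 -0.31061943  1.96309144  0.13766919  0.85598914
 -1.64725942] [-6.89996508  0.753997   10.95485624] [ 0.19008828  1.49969519 -0.06727234] [ 455.97924793 -195.76235516  148.58778727] [-1.34682765e+01  9.42012498e-02  1.79971491e+02]
```

View pics/w22.png

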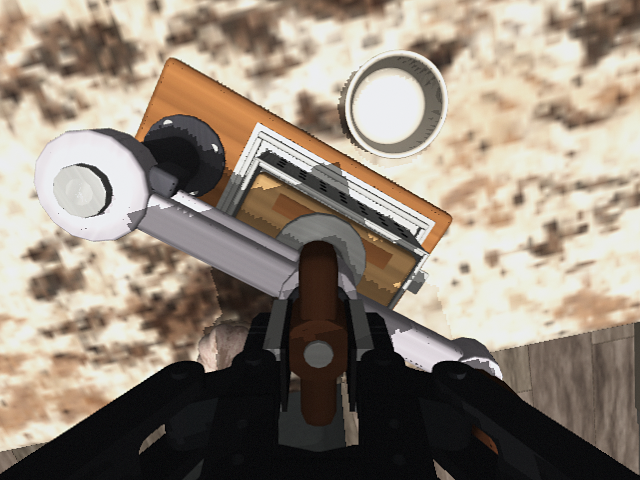

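View pics/s22.png

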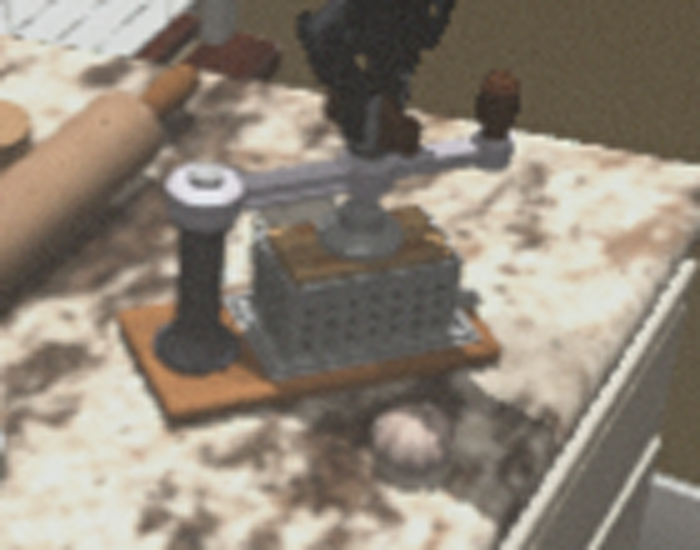

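```bash
python3 - <<'E'
import cv2,numpy as np
t=[]
for n in["w19","w20","w21","w22"]:
    im=cv2.imread(f"pics/{n}.png")[185:300,255:385]; t.append(cv2.resize(im,None,fx=3,fy=3,interpolation=cv2.INTER_CUBIC))
cv2.imwrite("pics/cmp.png",np.vstack([np.hstack(t[:2]),np.hstack(t[2:])])[:, :])
E
```

```text
(no output)
```

View pics/cmp.png

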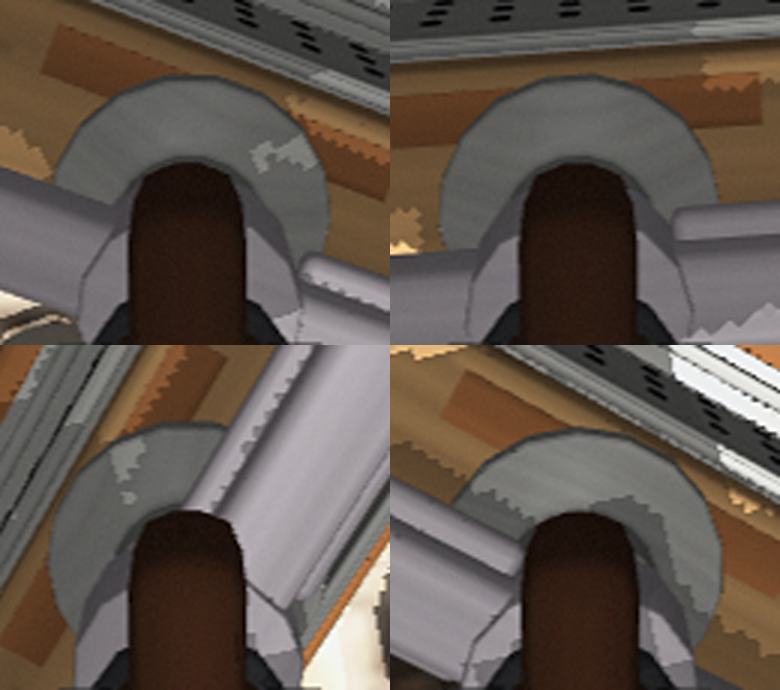

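```bash
python3 - <<'E'
from h import *
s=manip.snapshot("wrist");T=np.linalg.inv(np.array(s["T_tool_cam"]))
for dz in(0,3,4,4.75,5.5,6.5):
  for xx in (26,):
    p=T@[xx,0,70.8-dz,1]; print(dz,cv2.projectPoints(p[:3].reshape(1,3),np.zeros(3),np.zeros(3),s["K"],s["distortion"])[0].ravel())
E
```

```text
0 [319.85572695 215.11622162]
3 [319.88034803 216.45940141]
4 [319.88870113 216.91510089]
4.75 [319.8950149  217.25954708]
5.5 [319.90137109 217.60630885]
6.5 [319.90991275 218.07230041]
```

```bash
python3 - <<'E'
import cv2,numpy as np
for n in["w19","w20","w21","w22"]:
    im=cv2.GaussianBlur(cv2.imread(f"pics/{n}.png"),(3,3),0).astype(float)
    # rim: saturation change (wood->grey) ; bar end: grey->dark
    hsv=cv2.cvtColor(im.astype(np.uint8),cv2.COLOR_BGR2HSV)[:,:,1].astype(float)
    r=[];b=[]
    for u in range(306,328):
        c=hsv[200:225,u]; m=(c[:4].mean()+c[-6:].mean())/2; i=np.where((c[:-1]>m)&(c[1:]<=m))[0]
        if len(i): i=i[0]; r.append((u,round(200+i+(c[i]-m)/(c[i]-c[i+1]),1)))
        g=hsv[228:252,u]; m=110; i=np.where((g[:-1]<m)&(g[1:]>=m))[0]
        if len(i): i=i[0]; b.append(round(228+i+(m-g[i])/(g[i+1]-g[i]),1))
    print(n,min(v for _,v in r) if r else None,r[::4],b[8:16])
E
```

```text
w19 209.7 [(306, np.float64(211.2)), (310, np.float64(209.8)), (314, np.float64(209.8)), (318, np.float64(209.8)), (322, np.float64(209.7)), (326, np.float64(210.1))] [np.float64(239.7), np.float64(239.6), np.float64(239.6), np.float64(239.6), np.float64(239.5), np.float64(239.5), np.float64(239.5), np.float64(239.5)]
w20 209.7 [(306, np.float64(211.5)), (310, np.float64(210.9)), (314, np.float64(210.4)), (318, np.float64(210.1)), (322, np.float64(209.7)), (326, np.float64(210.7))] [np.float64(239.7), np.float64(239.7), np.float64(239.8), np.float64(239.8), np.float64(239.8), np.float64(239.8), np.float64(239.7), np.float64(239.6)]
w21 210.0 [(306, np.float64(211.2)), (310, np.float64(210.2)), (314, np.float64(210.2)), (318, np.float64(210.1)), (322, np.float64(210.0)), (326, np.float64(210.5))] [np.float64(240.5), np.float64(240.6), np.float64(240.6), np.float64(240.6), np.float64(240.6), np.float64(240.6), np.float64(240.6), np.float64(240.8)]
w22 200.4 [(306, np.float64(214.1)), (310, np.float64(213.5)), (314, np.float64(212.5)), (318, np.float64(212.5)), (322, np.float64(213.8)), (326, np.float64(201.9))] [np.float64(241.2), np.float64(241.1), np.float64(241.0), np.float64(241.0), np.float64(241.0), np.float64(241.0), np.float64(241.1), np.float64(241.0)]
```

```bash
python3 -m pendant '[[0,0,0.0004,0,0,6,0.95],[0,0,0.0004,0,0,6,0.95],[0,0,0.0003,0,0,5,0.95],[0,0,0.0001,0,0,2,0.95],[0,0,0,0,0,0,0.95],[0,0,0,0,0,0,0.95]]'; python3 - <<'E'
from h import *
s=cam("wrist"); save(s,"w23.png")
o=manip.observe();print(o["joints"],o["force"],o["wrist_torque"],o["tcp_pos"],np.degrees(R.from_quat(o["ee_rot"]).as_euler("ZYX")))
E
```

```text
time: 31.75
tcp_pos: [456.1, -195.5, 147.4]
ee_rot: [0.96, -0.279, -0.001, 0.0]
force: [-6.4, 0.9, 9.9]
finger_gap: 0.225
[ 0.48462036  0.33818411 -0.23696354  1.96908956  0.10429258  0.84731543
 -1.94583443] [-6.76509369  0.81556136 10.53918916] [0.26928892 1.40373105 0.00380736] [ 456.12263667 -195.51219048  147.38236794] [-3.24500076e+01  8.03075122e-02  1.79966120e+02]
```

View pics/w23.png

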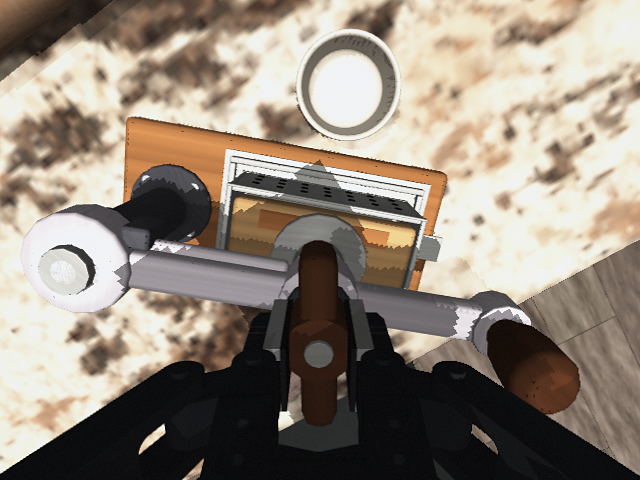

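```bash
python3 -m pendant '[[0,0,0,0,0,0,0.8],[0,0,0,0,0,0,0.6],[0,0,0,0,0,0,0.45],[0,0,0,0,0,0,0.45],[0,0,-0.01,0,0,0,0.45],[0,0,-0.03,0,0,0,0.45],[0,0,-0.04,0,0,0,0.45],[0,0,-0.03,0,0,0,0.45],[0,0,0,0,0,0,0.45],[0,0,0,0,0,0,0.45],[0,0,0,0,0,0,0.45]]'; python3 - <<'E'
from h import *
s=cam("wrist"); save(s,"w24.png")
s=cam("scene"); save(s,"s24.png",(300,150,440,260,5)); save(s,"s24f.png")
o=manip.observe();print(o["force"],o["tcp_pos"],np.degrees(R.from_quat(o["ee_rot"]).as_euler("ZYX")))
E
```

```text
time: 32.9
tcp_pos: [456.4, -195.7, 256.1]
ee_rot: [0.96, -0.281, -0.001, 0.0]
force: [-0.4, 0.6, -0.2]
finger_gap: 0.551
[-0.03446087  0.24008184 -0.87476926] [ 456.33803959 -195.67555102  255.81006815] [-3.26300999e+01  1.11364613e-01  1.79977195e+02]
```

View pics/w24.png

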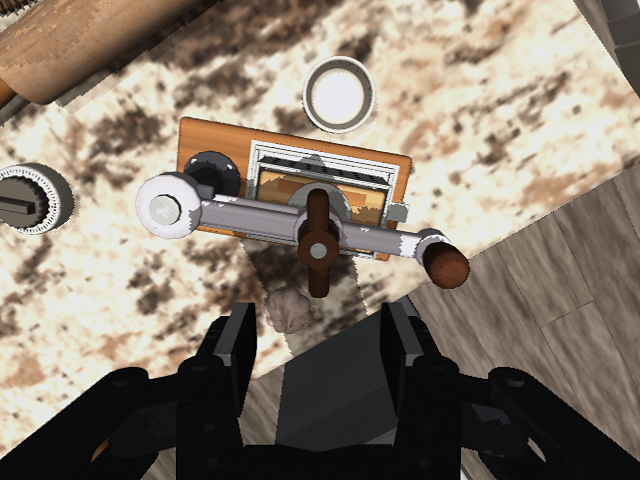

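View pics/s24.png

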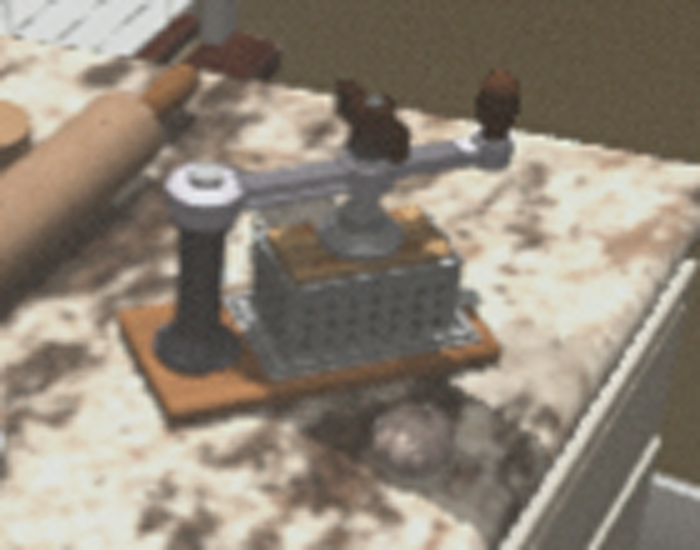

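View pics/s24f.png

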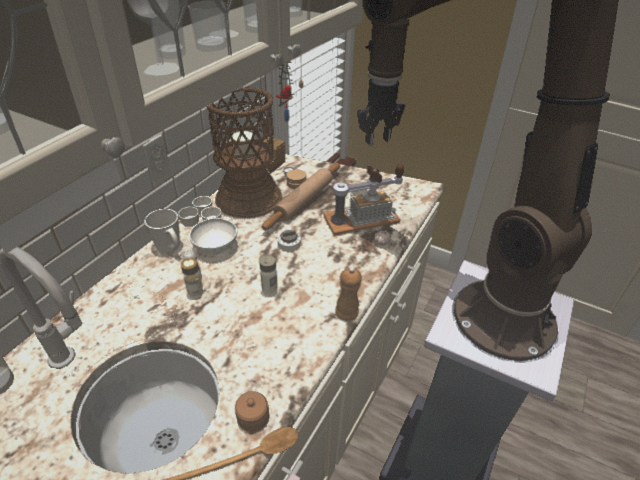

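```bash
python3 - <<'E'
from h import *
s=cam("wrist")
c=plane(s,[[164,209]],145)[0]; g=plane(s,[[447,266]],173)[0]; k=plane(s,[[318,251]],176)[0]
w=plane(s,[[317,192],[319,296]],168); d=w[0]-w[1]
print(c,g,k); f=lambda d:np.degrees(np.arctan2(d[1],d[0]))%360
print("arm",f(g-c),f(k-c),np.linalg.norm((g-c)[:2]),"wing",f(d)-360)
b=plane(s,[[183,116],[411,156]],16); print("board edge",f(b[0]-b[1]))
E
```

```text
[ 525.69612817 -124.03545553  145.        ] [ 409.99772577 -253.55165634  173.        ] [ 459.06224631 -195.91356357  176.        ]
arm 228.22519601136702 227.16824968658952 173.66797802334196 wing -31.601186943627226
board edge 47.65163500234996
```

```bash
python3 - <<'E'
from rig import manip
print(manip.finish_job())
E
```

```text
the job is handed in; nothing more can be done
None
```

The job is done and handed in at about 33 s. The mould sits lengthways inside the rails, the arm is home against its stop, and the knob has been given its quarter turn past contact and let go.

- **Mould:** it seated at the expected height (18 mm above the worktop). In the pictures it was clear of all four rails before the arm swung in.
- **Arm:** it met the stop with about 11 N. After release it measured about 227–228° in the world frame, against 227–228° for the press's own direction (along its -x).
- **Contact point:** I worked this out rather than feeling it, because the spring's torque is too small for the wrist sensor to show. A fingertip touch put the follower top at 76.7 mm, and a touch on the worktop read 0.0. That puts contact at a knob angle of about 169.5°, assuming the wing lies along the arm at knob zero.
- **Quarter turn:** I stopped at about 259°, which is 90° past contact, give or take a few degrees. About 70° past contact, the pictures showed the foot pushed up roughly 4–5 mm, against 4.7 mm expected.
- **Disagreement:** in the last picture the wing's direction came out about 1° different from the gripper's.
- **Bystanders:** the mill, jar, garlic, ramekin, timer and salt cellar all stood as before in the last pictures, and the robot was clear of everything.

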